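Shelve the counter tools by height

ROBOT

A 6-joint arm with a two-finger parallel gripper is mounted at the origin on a cart in front of the work surface, level with it; the furniture and walls round the work are solid. World frame = base frame: x ahead of the robot, y to its left, z up, the work surface at z = 0. Lengths are in m, angles in degrees, forces in N, time in s.
With the tool pointing down it reaches from about 0.4 to 0.825 m from the base axis. Payload 7 kg.
Tool frame: the origin (TCP) lies midway between the tips of the shut fingers; the grasp point (between the pads) lies ctrl.tcp_to_grasp behind it (ctrl.tcp_to_grasp is the distance from the TCP to the grasp point, in m); y points along the fingers, z is the direction in which the jaws open and shut, and the axes are right-handed (so a half turn about y gives the same grasp; the last joint's range is limited). The gripper opens to 88 mm and grips with 3 to 60 N. Pads are 19 mm wide; open, the fingers measure 130 mm over their backs; the gripper's body (78 mm by 193 mm) begins 47 mm behind the grasp point.
Start: joints at [88.127, 20.546, 0.682, 0, -70.136, -16.507], TCP at [0.213, 0.641, 0.227] pointing down, gripper open.
Joint ranges: [-176.03, 176.03], [-82.01, 121.73], [-58.28, 71.71], [-173.87, 95.51], [-174.79, -0.11], [-173.66, 173.66]. Speed limits (degrees/s): [136.94, 136.94, 172.46, 180, 180, 180].

INTERFACE

Orientations are given as [roll, pitch, yaw] about the fixed x, y, z axes, in that order (R = Rz(yaw) Ry(pitch) Rx(roll)).
In Python, from plant import ctrl, snapshot, silhouettes gives the robot as it stands.
- The arm moves only by the shell command python3 -m pendant 'ROWS'. ROWS is JSON, a list that holds one entry, the list of rows, each a list of 7 numbers: the shift along the tool's x, y, z in cm, then the turn, a rotation vector about the tool's x, y, z in degrees, then the opening, from 0 (shut) to 1 (fully open). In form: [[[x, y, z, rx, ry, rz, hand], ...]]. A call has 1 to 12 rows; each row shifts and turns the commanded pose from where the row before left it, along the tool's axes as they then stand; what a row does not reach is not made up. A row lasts 1/12 s, in which the tool goes at most 41.7 mm and 7.16 degrees, less where a joint would pass 70% of its speed; a pose out of reach is approached as far as the arm can. A call with a gripper value outside its range is refused whole. The fingers move at their own pace and stop on an object; the grip force is fixed at half the most. Time passes only in rows, so rows that do not move let the fingers close. It gives the time, the measured TCP pose, the force and the opening at its end, in the units of the state.
- ctrl.get_obs(): the state, without advancing time (a new reading comes with each control period).
- snapshot(name): name is "side" or "top"; returns a dict with "image" (384x512x3 uint8, red, green, blue), "camera_matrix" (3x3 intrinsics, pixels), "eye" and "orientation" of the camera in the world. Camera axes: x right, y down, z forward; pixel columns grow to the right and rows downward; lengths in m; the calibration is good to about 2 mm. A picture is of the moment at which its call begins. There is no depth.
- ctrl.close_job(): hands the job in, once; it reports no verdict.
Trained networks look in a picture, given as the dict that the camera call returned (one of the last four; its "shot" number tells which), for a name from the list of things; names that differ only in an ending like _2 or _b are one class to them, and where a whole thing is asked for, a point or a joint stands for the part that bears it (a point fixed in the world has none). Each returns a list of dicts, best first, with "confidence" (0 to 1); they miss things now and then, are a little off and sometimes report something else, mostly with a low value. They report only what shows in the picture. A call takes as long as a camera call. They do not tell look-alikes from the thing itself.
- silhouettes(picture, thing): "mask" (384x512 bool, what is visible of it) and "bbox" ([left, top, width, height] in pixels, round what is visible of it).
The state is a dict: "clock": time; "joint_pos": joint angles; "qvel": joint speeds; "tau": joint torques, N m; "tool_pos": TCP position; "orientation": TCP orientation; "force": force on the tool from outside, world axes, zero at the start; "moment": the same for the moment, N m; "opening": finger opening in m.
Only numpy, scipy, OpenCV 4.12 (cv2) and the standard library are available. Lean on these libraries where they do the work, as an engineer would, in place of code of your own. Each camera call takes 0.05 s, during which the arm holds its last target.

TASK

Put the stapler that lies near the rack (not the one at the far left end of the counter) and the tape dispenser away in the plywood rack, each standing on its feet in the tier whose headroom suits its height: the low stapler in the low bottom tier, the tall tape dispenser in the tall upper tier. Each goes in lengthwise and straight, either end first, slid back under the board above it until it is home against the stop at the back. Leave the bell, the tape roll and the mug where they are.

Things in the scene. Friction and masses are not known exactly. Their poses are not given: they have to be found in the camera images.
- rack: Stepped two-tier plywood rack, grey sides, blue backs, screwed down: 306 deep (x), 104 wide (y), 197 mm high. Origin on the counter, mid-width, 150 mm behind its front edge; x points from the open front into the rack, z up. Bottom floor starts at x -150; upper floor, also the bottom tier's roof, at -60 (z 74 to 84); top board at +60 (z 189 to 197). Side panels only under the roofs, 92 mm apart inside.
- tier_low (a point): Bottom tier, headroom 62 mm: point on its floor (12 mm above the counter), mid-width, below the front edge of its roof; axes as the rack's. Its floor reaches 90 mm further out (-x), open to the sky. The upright stop is 110 mm in (+x): a 150 mm long thing is home with its centre 35 mm in, 40 mm of it in front of the roof.
- tier_high (a point): Upper tier, headroom 105 mm: point on its floor (84 mm above the counter), mid-width, below the front edge of the top board; axes as the rack's. Its floor reaches 120 mm further out (-x), open to the sky. The back panel that stops things is 90 mm in (+x): a 150 mm long thing is home with its centre 15 mm in, 60 mm of it in front of the board.
- stapler_center (a point): Centre of a black stapler, 36 wide (x), 150 long (y), 46 mm high, 23 mm above its underside, z up; about 0.19 kg. Starts with y roughly along world +x (hinge end to the robot). Base 36 wide, 10 high. Cheeks at the hinge end, 34 mm over their outsides: y -66 to -50, 13 below to 15 above this point. Arm 24 wide: y -67 to 73, 7 to 22 above.
- dispenser_center (a point): Centre of a black tape dispenser, 56 wide (x), 150 long (y), 85 mm high, 42.5 mm above its underside, z up; 0.43 to 0.78 kg. Starts with y roughly along world +x (roll end to the robot). Base 56 wide, 150 long, 20 high. Two cheeks beside the tan roll, 44 mm over their outsides, can be gripped: y -53 to -3, 22 below to 17 above this point.
- stapler: The stapler as a whole; origin at the centre of its underside, axes as for its centre point. Its arm is fixed and does not move.
- dispenser: The tape dispenser as a whole; origin at the centre of its underside, axes as for its centre point. Roll fixed, 18 mm wide, 61 mm across, its centre at y -28, z 54 mm; cutter post 30 mm wide at y 54 to 66, up to z 50 mm.
- bell: Bystander: silver counter bell, 80 mm across, 56 mm high; origin at the centre of its underside.
- tape_roll: Bystander: tan roll of tape lying flat, 96 mm across, 25 mm high; origin at the centre of its underside.
- mug: Bystander: dark grey and white mug, 82 mm across, 97 mm high; origin within its underside.
Not all that is in view belongs to the job. Several things look just like the stapler: the one meant starts farthest to the robot's right.

How it is judged:
By the outcome, as a careful person would: the job done as asked, in the order asked, and still so for the second after the job is handed in, with the robot touching nothing.
It also fails if it takes over 72 s, if anything falls off the work surface, if the arm or the gripper's body presses on something with over 40 N, if the wrist force passes 120 N, or if a joint passes its speed limit or range.

## Working session

There is one attempt and no reset: what is moved stays moved. The work goes in short steps, Python scripts to look and compute and a shell command to move; the robot and the scene stay as the last step left them, time stands still between calls to the robot, and variables do not carry over. Pictures are saved under pics/ and viewed, and the job is handed in when it is done.

```bash
ls; mkdir -p pics
python3 - <<'E'
from plant import ctrl, snapshot, silhouettes
import cv2, numpy as np
print(ctrl.get_obs(), ctrl.tcp_to_grasp)
for n in ["side","top"]:
    s=snapshot(n); cv2.imwrite(f"pics/{n}0.png",s["image"][:,:,::-1])
    print(n,s["camera_matrix"],s["eye"],s["orientation"],s["shot"])
    for t in ["stapler","dispenser","rack","bell","mug","tape_roll"]:
        print(t,[(d["bbox"],round(d["confidence"],2)) for d in silhouettes(s,t)])
E
```

```text
pics
{'clock': 0.0, 'joint_pos': array([ 8.81259686e+01,  2.05918495e+01,  6.34095097e-01, -2.21458882e-02,
       -7.01341268e+01, -1.65040783e+01]), 'qvel': array([ 0.03843712,  0.04274867, -0.00572546, -0.08665856,  0.06369605,
       -0.11287695]), 'tau': array([-1.12643229e-03, -5.82722211e+01,  2.93062431e+01,  6.99694186e+00,
        7.00664241e-03, -1.47305182e-04]), 'tool_pos': array([0.21270903, 0.6401009 , 0.22561406]), 'orientation': array([-8.99059896e+01,  6.14403823e-03,  1.61614353e+02]), 'force': array([-0.69264039, -0.05878507, -0.36075272]), 'moment': array([-0.00249476, -0.01438521, -0.05407052]), 'opening': 0.08764077768723844} 0.0188
side [[459.78457656   0.         255.70558605]
 [  0.         459.78457656 194.16594042]
 [  0.           0.           1.        ]] [ 0.02727428 -1.13658634  0.63640516] [-112.99304335   -0.62017956  -24.50762697] 1
stapler [([266.4, 253.2, 43.7, 35.8], 0.93), ([208.3, 192.8, 19.8, 26.7], 0.74)]
dispenser [([184.1, 169.7, 37.6, 29.3], 0.83), ([269.1, 253.2, 42.6, 33.4], 0.73)]
rack [([219.7, 155.4, 110.5, 85.5], 0.82)]
bell [([332.3, 234.2, 29.6, 32.5], 0.96)]
mug [([226.9, 151.6, 22.1, 31.0], 0.59)]
tape_roll [([240.3, 177.7, 27.5, 14.0], 0.58)]
top [[432.9004091    0.         258.59364525]
 [  0.         432.9004091  196.38905011]
 [  0.           0.           1.        ]] [0.48060699 0.02497285 1.37108715] [-175.01124008    1.07600575  -88.59329539] 2
stapler [([355.4, 199.8, 20.3, 51.8], 0.62), ([206.7, 214.7, 40.0, 29.9], 0.62)]
dispenser [([164.5, 200.1, 23.9, 51.1], 0.79)]
rack [([263.3, 135.9, 42.7, 109.4], 0.79)]
bell [([348.6, 152.8, 22.3, 22.7], 0.62)]
mug [([125.1, 157.8, 31.7, 31.0], 0.56)]
tape_roll [([170.5, 158.7, 32.4, 34.1], 0.73)]
```

Run:
```python
import cv2
a=cv2.imread("pics/top0.png")[110:280,100:400]
cv2.imwrite("pics/top0z.png",cv2.resize(a,None,fx=2.6,fy=2.6,interpolation=cv2.INTER_CUBIC))
a=cv2.imread("pics/side0.png")[130:310,130:390]
cv2.imwrite("pics/side0z.png",cv2.resize(a,None,fx=3,fy=3,interpolation=cv2.INTER_CUBIC))
```

```text
(no output)
```

View pics/top0z.png

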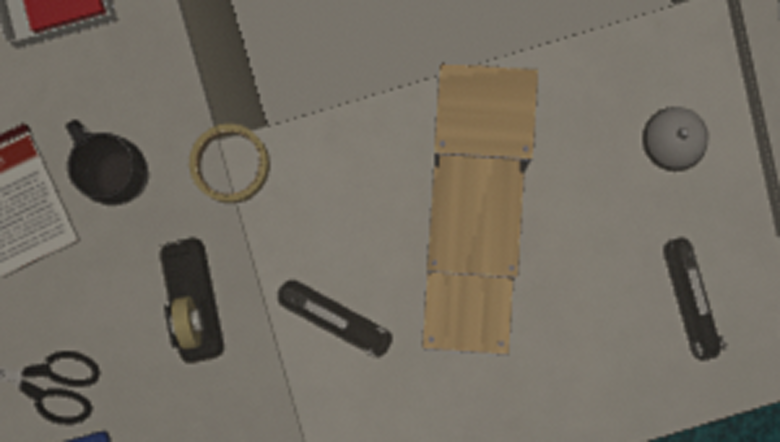

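View pics/side0z.png

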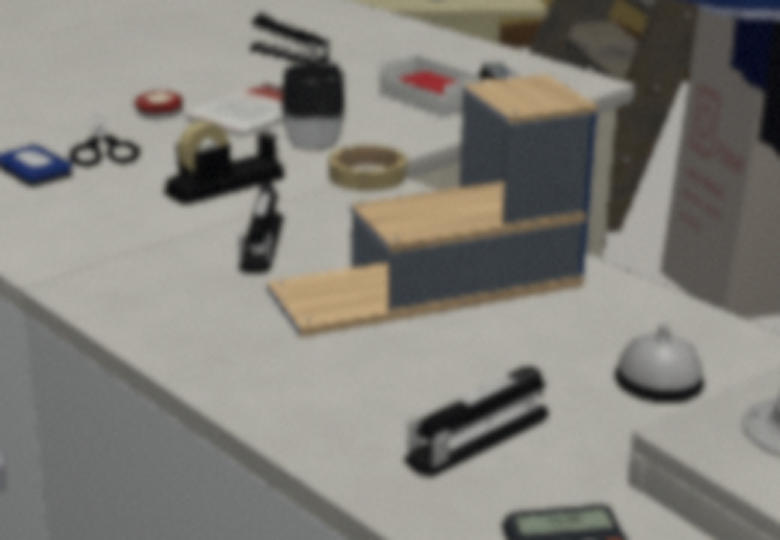

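View pics/top0.png

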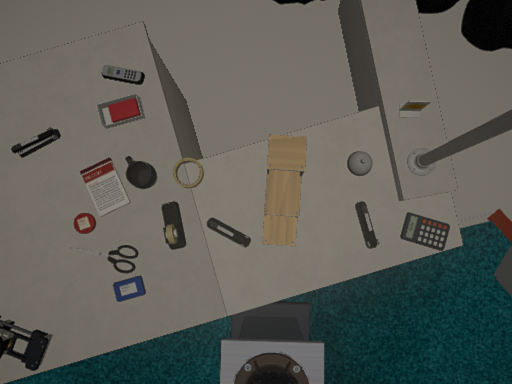

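The top view shows three staplers, at about (35,143), (228,232) and (367,225). The one at (367,225) is farthest to the robot's right and has its hinge towards the robot, so it is the target. The dispenser is at (174,225) and the rack at (283,190).

```bash
cat > h.py <<'E'
import numpy as np, cv2
from scipy.spatial.transform import Rotation as R
from plant import ctrl, snapshot, silhouettes
def cam(s):
    return np.array(s["camera_matrix"]),np.array(s["eye"]),R.from_euler('xyz',s["orientation"],degrees=True).as_matrix()
def proj(s,P):
    K,e,M=cam(s); c=(np.atleast_2d(P)-e)@M; p=c@K.T; return p[:,:2]/p[:,2:]
def back(s,uv,z):
    K,e,M=cam(s); d=np.linalg.solve(K,np.array([uv[0],uv[1],1.]));d=M@d
    return e+d*(z-e[2])/d[2]
def save(s,name,box,f):
    x0,y0,x1,y1=box; cv2.imwrite(f"pics/{name}.png",cv2.resize(np.ascontiguousarray(s["image"][y0:y1,x0:x1,::-1]),None,fx=f,fy=f,interpolation=cv2.INTER_NEAREST))
E
python3 - <<'E'
from h import *
s=snapshot("top"); t=s
save(s,"rt",(255,130,315,250),5)
a=s["image"][190:265,345:390,::-1]; b=s["image"][190:265,155:200,::-1]
im=cv2.resize(np.hstack([a,b]),None,fx=8,fy=8,interpolation=cv2.INTER_NEAREST)
im=np.clip(im.astype(float)*1.8,0,255).astype(np.uint8)
cv2.imwrite("pics/obj.png",im)
s2=snapshot("side")
save(s2,"rs",(210,150,340,250),6)
import pickle; pickle.dump((s,s2),open("shots.pkl","wb"))
E
```

```text
(no output)
```

View pics/rt.png

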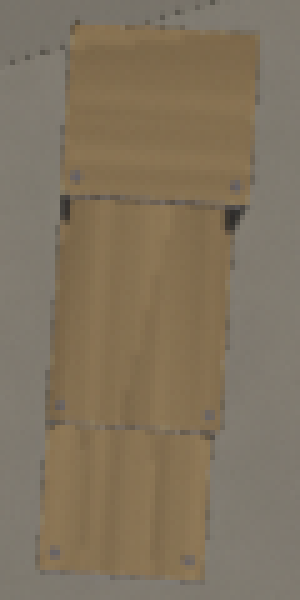

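View pics/obj.png

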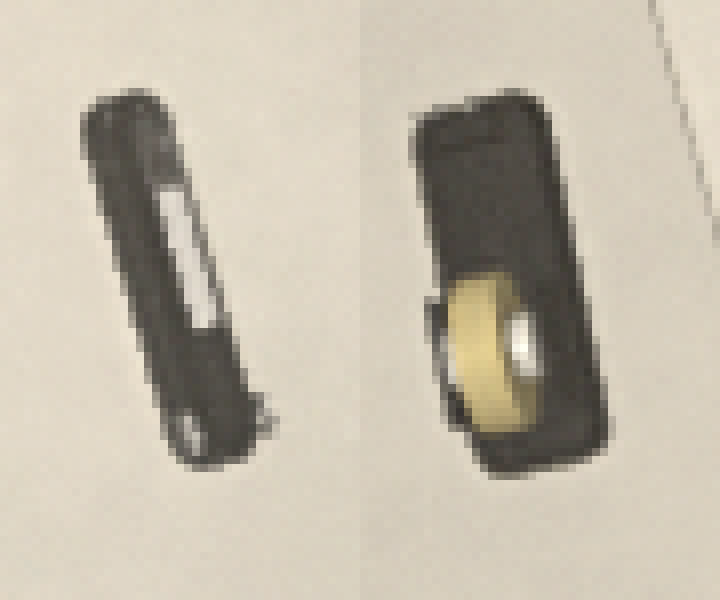

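View pics/rs.png

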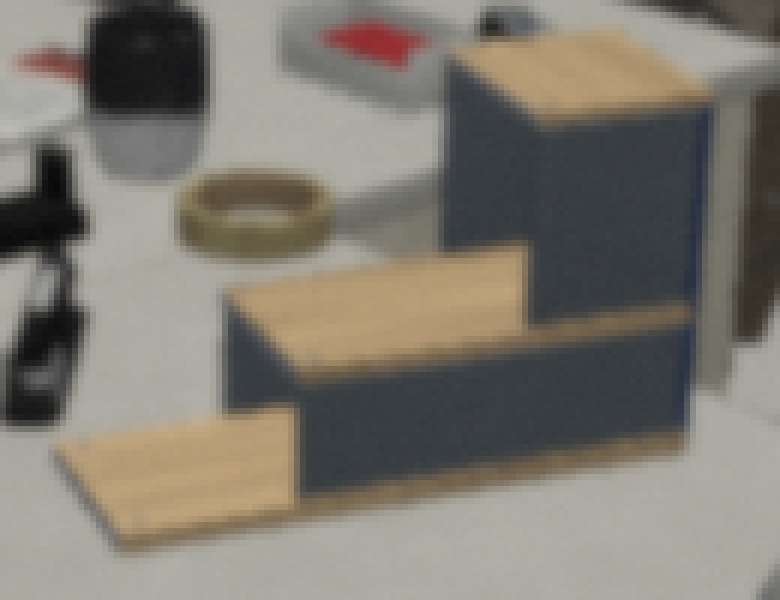

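```bash
cat > fit.py <<'E'
from h import *
from scipy.optimize import minimize, least_squares
ST=[(-18,18,-75,75,0,10),(-17,17,-66,-50,10,38),(-12,12,-67,73,30,45)]
def cyl():
    a=np.linspace(0,2*np.pi,24); return np.array([[sx*.009,-.028+.0305*np.cos(t),.054+.0305*np.sin(t)] for sx in(-1,1) for t in a])
def box(b): return np.array([[x,y,z] for x in b[:2] for y in b[2:4] for z in b[4:]])/1000.
DI=[(-28,28,-75,75,0,20),(-22,22,-53,-3,20.5,59.5),(-15,15,54,66,20,50)]
M={"stapler":[box(b) for b in ST],"dispenser":[box(b) for b in DI]+[cyl()]}
def render(s,name,p,bb,f,z0=0):
    x0,y0,x1,y1=bb; im=np.zeros(((y1-y0)*f,(x1-x0)*f),np.uint8)
    T=R.from_euler('z',p[2]).as_matrix()
    for h in M[name]:
        q=proj(s,h@T.T+[p[0],p[1],z0])
        q=((q+0.5-[x0,y0])*f*16).astype(np.int32)
        cv2.fillConvexPoly(im,cv2.convexHull(q),255,lineType=cv2.LINE_AA,shift=4)
    return cv2.resize(im,(x1-x0,y1-y0),interpolation=cv2.INTER_AREA)/255.
def alpha(s,bb):
    x0,y0,x1,y1=bb; g=s["image"][y0:y1,x0:x1].astype(float)
    bg=np.median(np.concatenate([g[0],g[-1],g[:,0],g[:,-1]]),0)
    d=np.abs(g-bg).max(2); return np.clip((d-8)/40,0,1)
def fit(shots,bbs,name,p0,z0=0):
    al=[alpha(s,b) for s,b in zip(shots,bbs)]
    def c(p): return sum(((render(s,name,p,b,4,z0)-a)**2).sum() for s,b,a in zip(shots,bbs,al))
    best=None
    for dy in (-.1,0,.1):
        r=minimize(c,np.array(p0)+[0,0,dy],method="Nelder-Mead",options=dict(initial_simplex=np.array(p0)+np.array([[0,0,dy],[.008,0,dy],[0,.008,dy],[0,0,dy+.08]]),xatol=1e-4,fatol=.01))
        if best is None or r.fun<best.fun: best=r
    return best.x,best.fun,[a.sum() for a in al]
E
python3 - <<'E'
from fit import *
import pickle
s,s2=pickle.load(open("shots.pkl","rb"))
top=[[70,25],[259,33],[250,207],[61,196],[45,425],[219,431],[38,570],[205,582]]
P=np.array([[156,52,197],[156,-52,197],[60,-52,197],[60,52,197],[-60,52,84],[-60,-52,84],[-150,52,12],[-150,-52,12]])/1e3
top=np.array(top)/5+[255,130]-.5
sd=np.array([[55,450],[122,543],[225,293],[300,373],[450,55],[540,120]])/6+[210,150]-.5
Q=P[[6,7,4,5,3,2]]
def rs(p,w=(1,1)):
    T=R.from_euler('z',p[2]).as_matrix();t=[p[0],p[1],0]
    return np.concatenate([w[0]*(proj(s,P@T.T+t)-top).ravel(),w[1]*(proj(s2,Q@T.T+t)-sd).ravel()])
for w in((1,1),(1,0),(0,1)):
    r=least_squares(rs,[.5,0,0],args=(w,),loss="soft_l1"); print("rack",r.x[:2].round(4),np.degrees(r.x[2]).round(2),np.abs(r.fun).round(1).max())
pr=None
for n,b,b2,c in (("stapler",(345,190,390,265),(256,244,325,298),(367,225)),("dispenser",(155,193,194,258),(178,165,228,200),(174,225))):
    q=back(s,c,.015)[:2]
    for S,B in (([s,s2],[b,b2]),([s],[b]),([s2],[b2])):
        x,f,m=fit(S,B,n,[q[0],q[1],-1.4]); print(n,x[:2].round(4),np.degrees(x[2]).round(2),f.round(1),np.round(m))
for n,c,z in(("bell",(360,163),.03),("roll",(188,173),.02),("mug",(141,174),.09),("stapler2",(229,232),.03)): print(n,back(s,c,z).round(3))
E
```

```text
rack [ 0.5967 -0.0196] -2.34 1.4
rack [ 0.5978 -0.0192] -2.32 0.6
rack [ 0.5921 -0.028 ] -3.15 0.5
stapler [ 0.5169 -0.2844] -72.73 270.1 [502. 964.]
stapler [ 0.5187 -0.2824] -72.86 114.6 [502.]
stapler [ 0.5134 -0.2864] -72.0 136.3 [964.]
dispenser [0.5003 0.3211] -76.25 305.6 [807. 983.]
dispenser [0.5023 0.3211] -77.12 94.5 [807.]
dispenser [0.4981 0.3216] -75.4 199.9 [983.]
bell [ 0.709 -0.261  0.03 ]
roll [0.667 0.278 0.02 ]
mug [0.651 0.406 0.09 ]
stapler2 [0.484 0.142 0.03 ]
```

```bash
cat > plan.py <<'E'
from h import *
import sys
# usage: plan.py x y z yaw N [pitchtilt]; gives equal rows (cm, deg) in tool axes from the measured pose
x,y,z,yaw,N=map(float,sys.argv[1:6]); N=int(N)
o=ctrl.get_obs(); R0=R.from_euler('xyz',o["orientation"],degrees=True); p0=o["tool_pos"]
R1=R.from_euler('xyz',[-90,0,yaw],degrees=True)
w=(R0.inv()*R1).as_rotvec()/N; S=sum(R.from_rotvec(w*k).as_matrix() for k in range(N))
v=np.linalg.solve(S,R0.inv().apply(np.array([x,y,z])-p0))
p=p0.copy();path=[]
for k in range(N):
    p=p+(R0*R.from_rotvec(w*k)).apply(v); path.append(p)
path=np.array(path); print("now",p0.round(4),o["orientation"].round(2),"F",o["force"].round(1),"open",round(o["opening"],4),"t",round(o["clock"],2))
print("per row cm",(v*100).round(3),"deg",np.degrees(w).round(3),"len",round(np.linalg.norm(v)*100,2),"radius min/max",np.hypot(path[:,0],path[:,1]).min().round(3),np.hypot(path[:,0],path[:,1]).max().round(3))
E
python3 plan.py .4625 -.3008 .25 17 36
```

```text
now [0.2129 0.6405 0.2266] [-90.    -0.   161.62] F [-1.3  0.3  0.5] open 0.0879 t 0.8
per row cm [-3.483 -0.065 -0.839] deg [0.    4.017 0.   ] len 3.58 radius min/max 0.552 0.739
```

```bash
r="[-3.48,-0.2,-0.84,0,4.02,0,1]"; python3 -m pendant '[[[-3.48,-0.2,-0.84,0,4.02,0,1],[-3.48,-0.2,-0.84,0,4.02,0,1],[-3.48,-0.2,-0.84,0,4.02,0,1],[-3.48,-0.2,-0.84,0,4.02,0,1],[-3.48,-0.2,-0.84,0,4.02,0,1],[-3.48,-0.2,-0.84,0,4.02,0,1],[-3.48,-0.2,-0.84,0,4.02,0,1],[-3.48,-0.2,-0.84,0,4.02,0,1],[-3.48,-0.2,-0.84,0,4.02,0,1],[-3.48,-0.2,-0.84,0,4.02,0,1],[-3.48,-0.2,-0.84,0,4.02,0,1],[-3.48,-0.2,-0.84,0,4.02,0,1]]]'; python3 plan.py .4625 -.3008 .25 17 24
```

```text
clock: 1.8
tool_pos: [0.5861, 0.4505, 0.2503]
orientation: [-90.0, 0.0, 113.2]
force: [0.7, 0.6, 0.2]
opening: 0.0878
now [0.5861 0.4505 0.2503] [-8.9980e+01  1.0000e-02  1.1318e+02] F [0.7 0.6 0.2] open 0.0878 t 1.8
per row cm [-3.478e+00  2.000e-03 -8.390e-01] deg [-0.000e+00  4.008e+00 -1.000e-03] len 3.58 radius min/max 0.552 0.74
```

```bash
python3 -m pendant '[[[-3.48,0,-0.84,0,4.01,0,1],[-3.48,0,-0.84,0,4.01,0,1],[-3.48,0,-0.84,0,4.01,0,1],[-3.48,0,-0.84,0,4.01,0,1],[-3.48,0,-0.84,0,4.01,0,1],[-3.48,0,-0.84,0,4.01,0,1],[-3.48,0,-0.84,0,4.01,0,1],[-3.48,0,-0.84,0,4.01,0,1],[-3.48,0,-0.84,0,4.01,0,1],[-3.48,0,-0.84,0,4.01,0,1],[-3.48,0,-0.84,0,4.01,0,1],[-3.48,0,-0.84,0,4.01,0,1]]]'; python3 plan.py .4625 -.3008 .18 17 12
```

```text
clock: 2.8
tool_pos: [0.692, 0.0467, 0.2503]
orientation: [-90.0, 0.0, 65.1]
force: [0.7, -1.2, 0.0]
opening: 0.0875
now [0.692  0.0467 0.2503] [-9.000e+01  1.000e-02  6.505e+01] F [ 0.7 -1.2  0. ] open 0.0875 t 2.8
per row cm [-3.475  0.586 -0.836] deg [ 0.000e+00  4.004e+00 -1.000e-03] len 3.62 radius min/max 0.552 0.685
```

```bash
python3 -m pendant '[[[-3.48,0,-0.84,0,4.0,0,1],[-3.48,0,-0.84,0,4.0,0,1],[-3.48,0,-0.84,0,4.0,0,1],[-3.48,0,-0.84,0,4.0,0,1],[-3.48,0,-0.84,0,4.0,0,1],[-3.48,0,-0.84,0,4.0,0,1],[-3.48,1.2,-0.84,0,4.0,0,1],[-3.48,1.2,-0.84,0,4.0,0,1],[-3.48,1.2,-0.84,0,4.0,0,1],[-3.48,1.2,-0.84,0,4.0,0,1],[-3.48,1.2,-0.84,0,4.0,0,1],[-3.48,1,-0.84,0,4.0,0,1]]]'; python3 plan.py .4625 -.3008 .07 17 6
python3 - <<'E'
from h import *
for n,b in(("top",(310,170,430,290)),("side",(220,180,360,310))):
    s=snapshot(n); save(s,n+"1",b,5)
    print(n,proj(s,ctrl.get_obs()["tool_pos"]), [(d["bbox"],d["confidence"]) for d in silhouettes(s,"stapler")])
E
```

```text
clock: 3.8
tool_pos: [0.4622, -0.3018, 0.1799]
orientation: [-90.0, 0.0, 17.0]
force: [0.4, 0.1, -0.7]
opening: 0.0877
now [ 0.4622 -0.3018  0.1799] [-90.     0.    17.05] F [ 0.4  0.1 -0.7] open 0.0877 t 3.8
per row cm [0.009 1.831 0.014] deg [ 0.     0.008 -0.001] len 1.83 radius min/max 0.552 0.552
top [[386.857062  246.0630385]] [([206.9, 217.0, 41.8, 30.8], 0.81)]
side [[274.99526707 217.6997492 ]] [([266.7, 254.1, 42.9, 33.5], 0.84), ([207.8, 194.4, 17.6, 24.0], 0.59)]
```

View pics/side1.png

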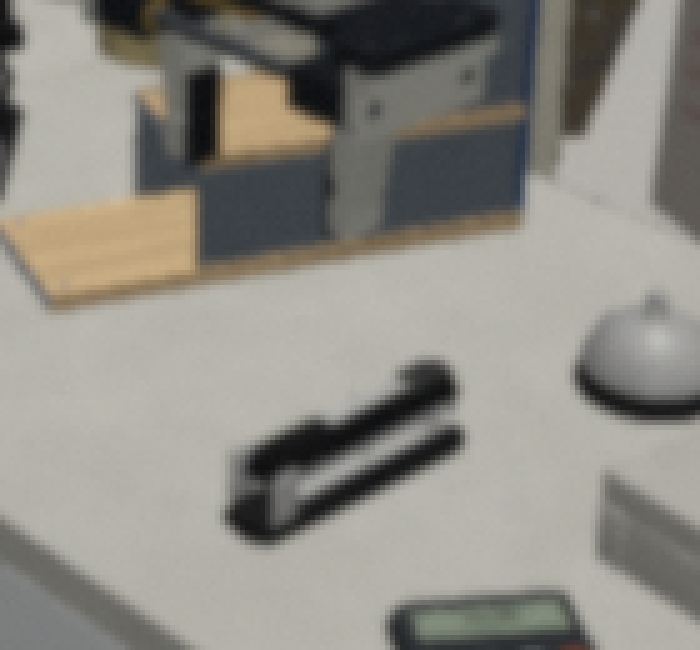

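View pics/top1.png

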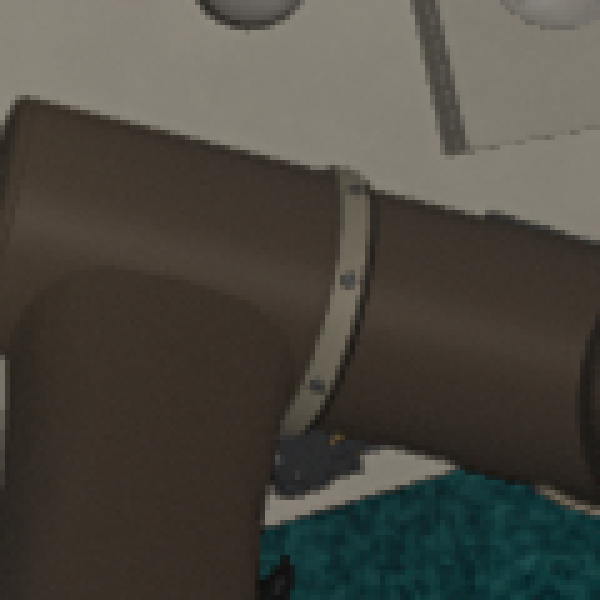

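The side view shows the open fingers above and behind the stapler. Their tip midpoint is at about (274,219), against a predicted (275,218). The cheeks are at about (272,277). I'll check the grasp point projection.

Run:
```python
from fit import *
s=snapshot("side")
print(proj(s,[[.4625,-.3008,.024],[.4645,-.3,.024],[.4585,-.303,.024]]))
T=lambda p:R.from_euler('z',p[2]).as_matrix()
im=s["image"][180:310,220:360,::-1].copy(); im=cv2.resize(im,None,fx=5,fy=5)
for p,c in (((.5187,-.2824,np.radians(-72.9)),(0,0,255)),((.5134,-.2864,np.radians(-72)),(0,255,0))):
    for h in M["stapler"][:2]:
        q=proj(s,h@T(p).T+[p[0],p[1],0]); q=((q+.5-[220,180])*5).astype(int)
        for i in range(8):
            for j in range(i):
                if np.sum(np.isclose(h[i],h[j]))==2: cv2.line(im,tuple(map(int,q[i])),tuple(map(int,q[j])),c,1)
cv2.imwrite("pics/ov.png",im)
```

```text
[[273.45649926 275.9313876 ]
 [274.05132311 275.57851402]
 [272.37353334 276.76741039]]
```

View pics/ov.png

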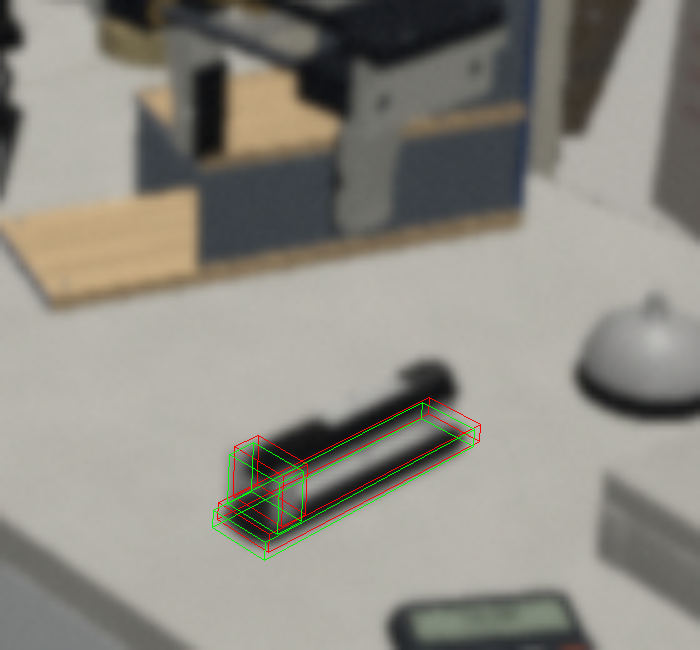

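```bash
python3 -m pendant '[[[0.0,2.5,0.1,0,0,0,1],[0,2.5,0,0,0,0,1],[0,2.5,0,0,0,0,1],[0,2.5,0,0,0,0,1],[0,2.5,0,0,0,0,1],[0,1.6,0,0,0,0,1],[0,1.6,0,0,0,0,1],[0,1,0,0,0,0,1],[0,0,0,0,0,0,1]]]'
python3 - <<'E'
from h import *
s=snapshot("side"); save(s,"side2",(240,230,340,310),7)
E
```

```text
clock: 4.8
tool_pos: [0.4632, -0.2988, 0.0116]
orientation: [-89.9, 0.1, 17.3]
force: [0.0, -0.1, -0.6]
opening: 0.088
```

View pics/side2.png

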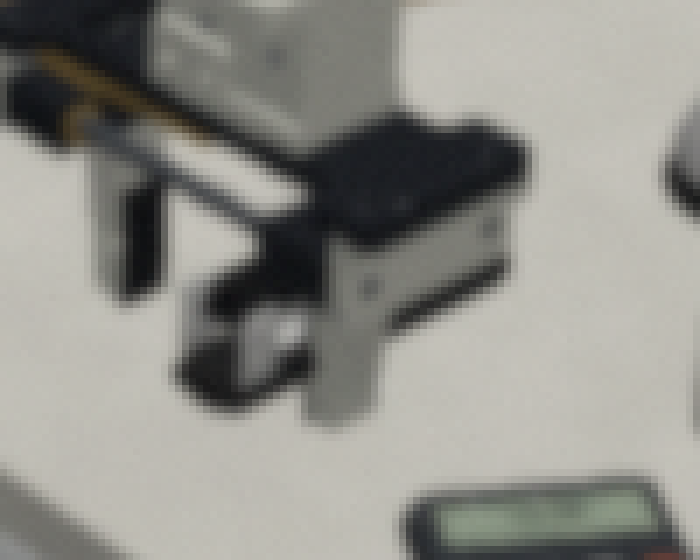

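The fingers straddle the cheeks, about 3 mm too far towards the nose, so I'll shift by that and close.

```bash
python3 -m pendant '[[[-0.3,0,0,0,0,0,1],[0,0,0,0,0,0,0.6],[0,0,0,0,0,0,0.2],[0,0,0,0,0,0,0.1],[0,0,0,0,0,0,0.1],[0,0,0,0,0,0,0.1],[0,0,0,0,0,0,0.1],[0,0,0,0,0,0,0.1],[0,0,0,0,0,0,0.1]]]'; python3 -m pendant '[[[0,0,0,0,0,0,0],[0,0,0,0,0,0,0],[0,0,0,0,0,0,0],[0,0,0,0,0,0,0]]]'
python3 - <<'E'
from h import *
s=snapshot("side"); save(s,"side3",(240,230,340,310),7)
E
```

```text
clock: 5.6
tool_pos: [0.4606, -0.3006, 0.0136]
orientation: [-90.0, -0.0, 17.3]
force: [-0.2, -0.5, -0.2]
opening: 0.04
clock: 5.93
tool_pos: [0.4606, -0.3007, 0.0136]
orientation: [-90.0, 0.0, 17.3]
force: [0.0, -1.3, -0.4]
opening: 0.0331
```

View pics/side3.png

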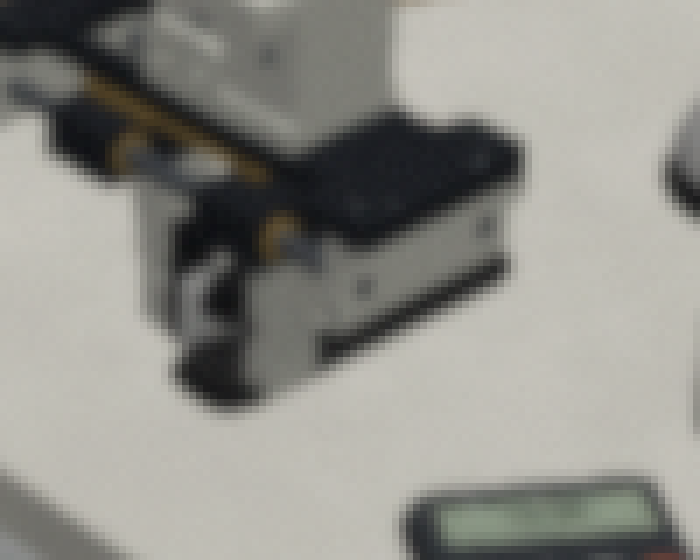

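```bash
python3 -m pendant '[[[0,-0.5,0,0,0,0,0],[0,-1,0,0,0,0,0],[0,-1.5,0,0,0,0,0],[0,-1.5,0,0,0,0,0],[0,-2,0,0,0,0,0],[0,-2,0,0,0,0,0],[0,-1,0,0,0,0,0],[0,0,0,0,0,0,0]]]'; python3 plan.py .4045 -.0965 .11 35 10
python3 - <<'E'
from h import *
s=snapshot("side"); save(s,"side4",(220,190,360,310),5)
E
```

```text
clock: 6.65
tool_pos: [0.4621, -0.3011, 0.1115]
orientation: [-90.2, -0.2, 17.3]
force: [-0.3, -1.1, -1.6]
opening: 0.0333
now [ 0.4621 -0.3011  0.1115] [-90.16  -0.23  17.28] F [-0.3 -1.1 -1.6] open 0.0333 t 6.65
per row cm [0.354 0.013 2.104] deg [ 0.02  -1.772  0.02 ] len 2.13 radius min/max 0.416 0.538
```

View pics/side4.png

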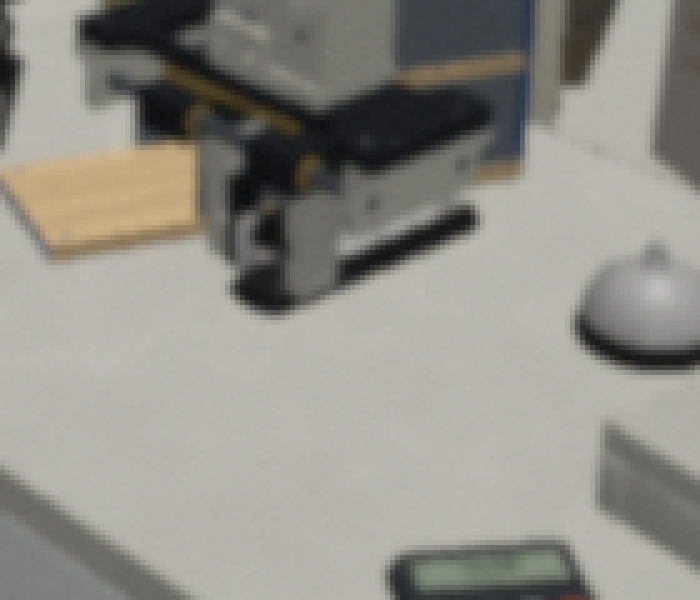

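The stapler is lifted and near level, with perhaps a few mm of nose droop (hinge (270,310), nose (478,215) in the crop).

```bash
python3 -m pendant '[[[0.35,0,2.1,0,-1.8,0,0],[0.35,0,2.1,0,-1.8,0,0],[0.35,0,2.1,0,-1.8,0,0],[0.35,0,2.1,0,-1.8,0,0],[0.35,0,2.1,0,-1.8,0,0],[0.35,0,2.1,0,-1.8,0,0],[0.35,0,2.1,0,-1.7,0,0],[0.35,0,2.1,0,-1.7,0,0],[0.35,0,2.1,0,-1.8,0,0],[0.35,0,2.1,0,-1.7,0,0],[0,0,0,0,0,0,0]]]'; python3 plan.py .4045 -.0965 .037 35 5
python3 - <<'E'
from h import *
s=snapshot("side"); save(s,"side5",(190,160,340,270),5)
s=snapshot("top"); save(s,"top5",(235,130,335,260),5)
E
```

```text
clock: 7.62
tool_pos: [0.4002, -0.0949, 0.1074]
orientation: [-89.9, 0.1, 35.1]
force: [-0.8, 0.3, -2.0]
opening: 0.0329
now [ 0.4002 -0.0949  0.1074] [-89.9    0.1   35.11] F [-0.8  0.3 -2. ] open 0.0329 t 7.62
per row cm [ 0.054  1.408 -0.077] deg [-0.02   0.023 -0.02 ] len 1.41 radius min/max 0.412 0.416
```

View pics/side5.png

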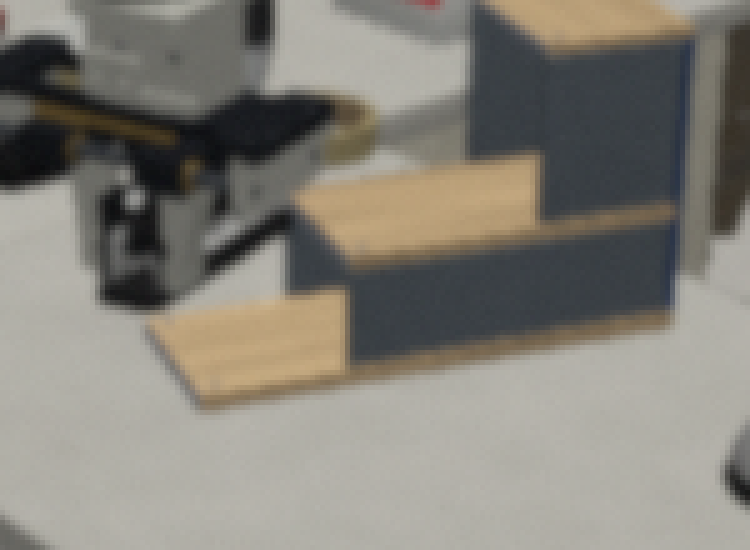

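View pics/top5.png

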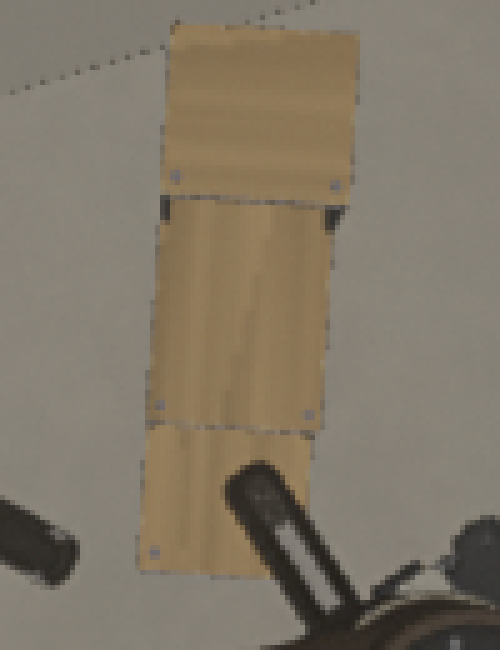

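The nose is about 20 mm in front of the roof edge and near mid-width (top crop (248,465)). Lowering it to tier height.

```bash
python3 -m pendant '[[[0.1,1.5,0,0,0,0,0],[0,2,0,0,0,0,0],[0,2,0,0,0,0,0],[0,1.0,0,0,0,0,0],[0,0.5,0,0,0,0,0],[0,0,0,0,0,0,0]]]'; python3 plan.py .44 -.0154 .037 -2.5 10
python3 - <<'E'
from h import *
s=snapshot("side"); save(s,"side6",(190,160,340,270),5)
E
```

```text
clock: 8.22
tool_pos: [0.4026, -0.0968, 0.0372]
orientation: [-89.9, 0.2, 34.9]
force: [0.3, -0.2, -1.7]
opening: 0.0327
now [ 0.4026 -0.0968  0.0372] [-89.93   0.18  34.89] F [ 0.3 -0.2 -1.7] open 0.0327 t 8.22
per row cm [0.619 0.001 0.669] deg [-1.000e-03  3.739e+00 -2.000e-02] len 0.91 radius min/max 0.413 0.44
```

View pics/side6.png

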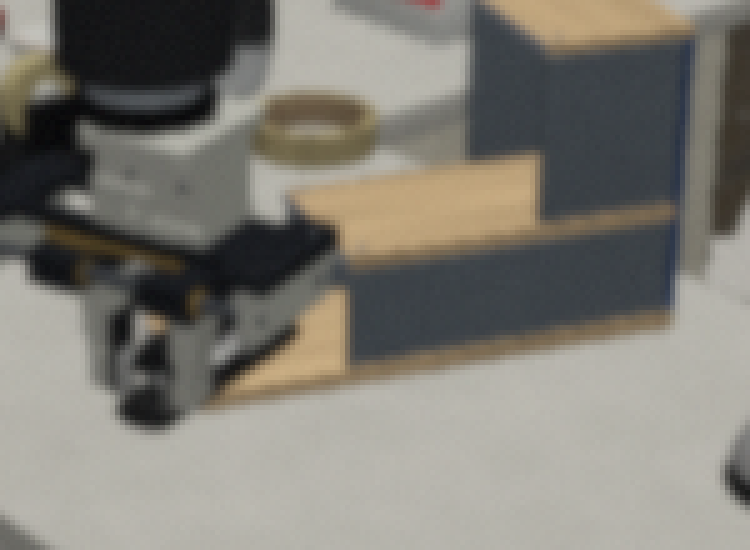

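```bash
python3 -m pendant '[[[0.62,0,0.67,0,3.74,0,0],[0.62,0,0.67,0,3.74,0,0],[0.62,0,0.67,0,3.74,0,0],[0.62,0,0.67,0,3.74,0,0],[0.62,0,0.67,0,3.74,0,0],[0.62,0,0.67,0,3.74,0,0],[0.62,0,0.67,0,3.74,0,0],[0.62,0,0.67,0,3.74,0,0],[0.62,0,0.67,0,3.74,0,0],[0.62,0,0.67,0,3.74,0,0],[0,0,0,0,0,0,0]]]'; python3 plan.py .5136 -.0184 .0256 -2.5 10
python3 - <<'E'
from h import *
s=snapshot("side"); save(s,"side7",(190,160,340,270),5)
s=snapshot("top"); save(s,"top7",(235,130,335,260),5)
E
```

```text
clock: 9.18
tool_pos: [0.4431, -0.0134, 0.0396]
orientation: [-89.9, -0.2, -2.6]
force: [0.5, 0.3, -1.5]
opening: 0.033
now [ 0.4431 -0.0134  0.0396] [-89.94  -0.16  -2.57] F [ 0.5  0.3 -1.5] open 0.033 t 9.18
per row cm [ 0.706  0.141 -0.019] deg [-0.006 -0.007  0.016] len 0.72 radius min/max 0.45 0.514
```

View pics/side7.png

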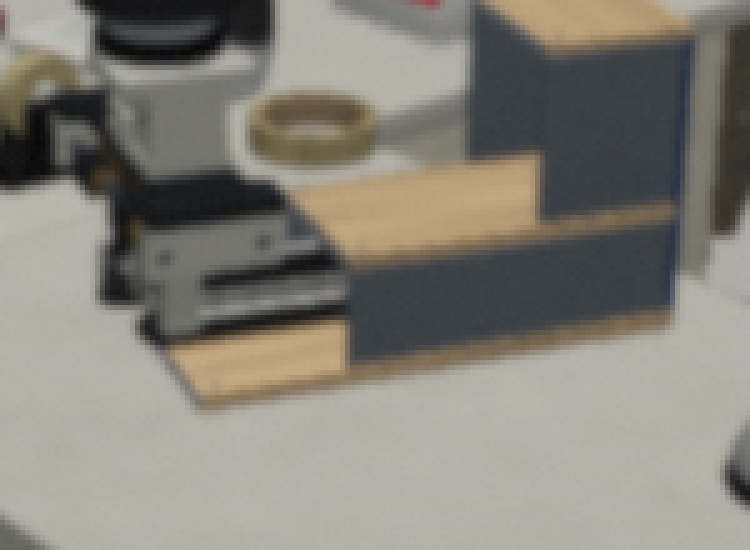

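View pics/top7.png

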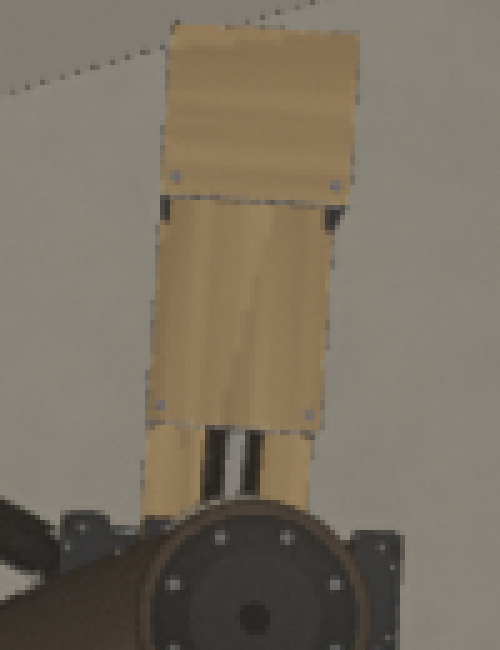

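The stapler is straight and about mid-width under the roof. Now sliding in and lowering.

```bash
python3 -m pendant '[[[0.7,0.2,0,0,0,0,0],[0.7,0.2,0,0,0,0,0],[0.7,0.2,0,0,0,0,0],[0.7,0.2,0,0,0,0,0],[0.7,0.2,0,0,0,0,0],[0.7,0.1,0,0,0,0,0],[0.7,0.1,0,0,0,0,0],[0.5,0.05,0,0,0,0,0],[0.4,0,0,0,0,0,0],[0,0,0,0,0,0,0]]]'; python3 plan.py .5136 -.0184 .0256 -2.5 10
```

```text
clock: 10.12
tool_pos: [0.4997, -0.017, 0.026]
orientation: [-90.0, -0.0, -2.4]
force: [0.5, -0.3, -1.6]
opening: 0.033
now [ 0.4997 -0.017   0.026 ] [-9.00e+01 -2.00e-02 -2.44e+00] F [ 0.5 -0.3 -1.6] open 0.033 t 10.12
per row cm [ 0.139  0.004 -0.008] deg [0.    0.006 0.002] len 0.14 radius min/max 0.501 0.514
```

```bash
python3 -m pendant '[[[0.2,0.1,0,0,0,0,0],[0.2,0,0,0,0,0,0],[0,0,0,0,0,0,0]]]'; python3 -m pendant '[[[0,0.1,0,0,0,0,0],[0,0.0,0,0,0,0,0],[0,0,0,0,0,0,0]]]';  python3 -m pendant '[[[0.2,0.0,0,0,0,0,0],[0.2,0.0,0,0,0,0,0],[0.2,0,0,0,0,0,0]]]'
```

```text
clock: 10.37
tool_pos: [0.5011, -0.0175, 0.0255]
orientation: [-90.0, 0.2, -2.4]
force: [-7.4, 1.3, 10.8]
opening: 0.0333
clock: 10.62
tool_pos: [0.5011, -0.0175, 0.0254]
orientation: [-90.0, 0.1, -2.4]
force: [-10.7, 1.5, 22.1]
opening: 0.0327
clock: 10.87
tool_pos: [0.5031, -0.0186, 0.0251]
orientation: [-90.1, 0.5, -2.5]
force: [-25.0, 3.5, 34.2]
opening: 0.0328
```

```bash
python3 -m pendant '[[[0,-0.15,0,0,0,0,0],[0,-0.1,0,0,0,0,0],[0,0,0,0,0,0,0]]]'
python3 - <<'E'
from h import *
s=snapshot("side"); save(s,"side8",(190,160,340,270),5)
E
```

```text
clock: 11.12
tool_pos: [0.5091, -0.0173, 0.027]
orientation: [-90.0, -0.1, -2.4]
force: [-0.2, 0.2, -2.4]
opening: 0.033
```

View pics/side8.png

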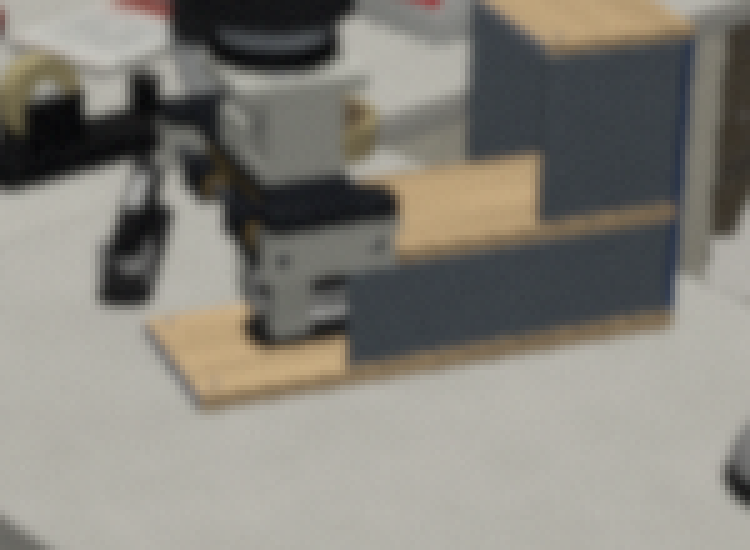

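```bash
python3 -m pendant '[[[0.2,0.0,0,0,0,0,0],[0.2,0,0,0,0,0,0],[0,0,0,0,0,0,0]]]'; python3 -m pendant '[[[0.2,0.0,0,0,0,0,0],[0.1,0.0,0,0,0,0,0],[0,0,0,0,0,0,0]]]'
```

```text
clock: 11.42
tool_pos: [0.5134, -0.0176, 0.0264]
orientation: [-90.0, -0.0, -2.4]
force: [-0.2, -0.8, -2.3]
opening: 0.033
clock: 11.67
tool_pos: [0.5148, -0.018, 0.0261]
orientation: [-90.0, 0.1, -2.5]
force: [-3.9, 0.9, -0.8]
opening: 0.033
```

```bash
python3 -m pendant '[[[0.15,0.0,0,0,0,0,0],[0,0,0,0,0,0,0]]]'; python3 -m pendant '[[[0.15,0.0,0,0,0,0,0],[0,0.0,0,0,0,0,0]]]'
python3 - <<'E'
from h import *
s=snapshot("side"); save(s,"side9",(190,160,340,270),5)
E
```

```text
clock: 11.83
tool_pos: [0.5149, -0.0183, 0.0258]
orientation: [-90.1, 0.2, -2.5]
force: [-8.5, 2.7, 1.3]
opening: 0.0333
clock: 12.0
tool_pos: [0.5151, -0.0186, 0.0255]
orientation: [-90.1, 0.4, -2.5]
force: [-11.4, 2.0, 3.4]
opening: 0.0331
```

View pics/side9.png

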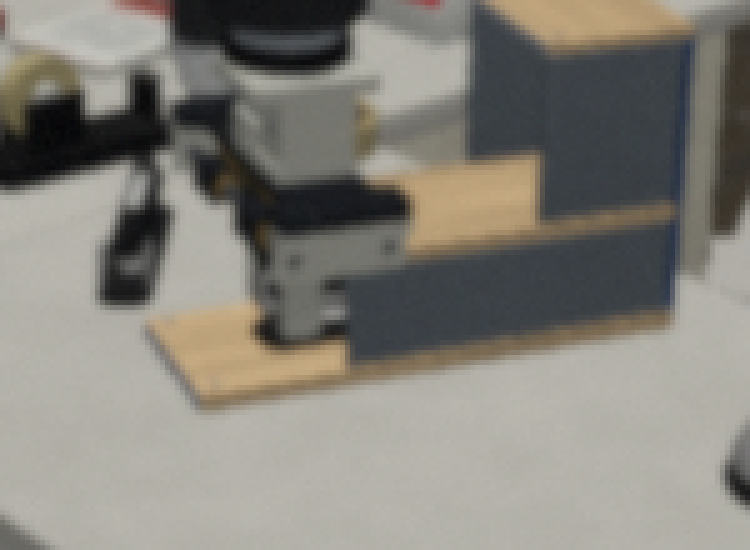

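The X force grows while the position holds at 0.515, against an expected home of 0.514, so it is against the stop. Releasing.

```bash
python3 -m pendant '[[[0,0,0,0,0,0,0.5],[0,0,0,0,0,0,0.8],[0,0,0,0,0,0,1],[0,0,0,0,0,0,1],[0,0,0,0,0,0,1],[0,0,0,0,0,0,1],[0,0,0,0,0,0,1]]]'; python3 -m pendant '[[[-0.3,-1.5,0,0,0,0,1],[0,-2.5,0,0,0,0,1],[0,-3,0,0,0,0,1],[0,-3,0,0,0,0,1],[-1,-3,0,0,0,0,1],[-2,-3,0,0,0,0,1],[-2,-3,0,0,0,0,1],[-2,0,0,0,0,0,1],[0,0,0,0,0,0,1]]]'
python3 - <<'E'
from h import *
s=snapshot("side"); save(s,"side10",(190,160,340,270),5)
s=snapshot("top"); save(s,"top10",(235,130,335,260),5)
E
```

```text
clock: 12.63
tool_pos: [0.519, -0.0178, 0.0266]
orientation: [-90.0, -0.0, -2.4]
force: [0.1, -0.2, 0.6]
opening: 0.0739
clock: 13.38
tool_pos: [0.444, -0.0147, 0.2187]
orientation: [-89.9, -0.2, -2.4]
force: [-1.6, -0.2, -1.2]
opening: 0.0877
```

View pics/side10.png

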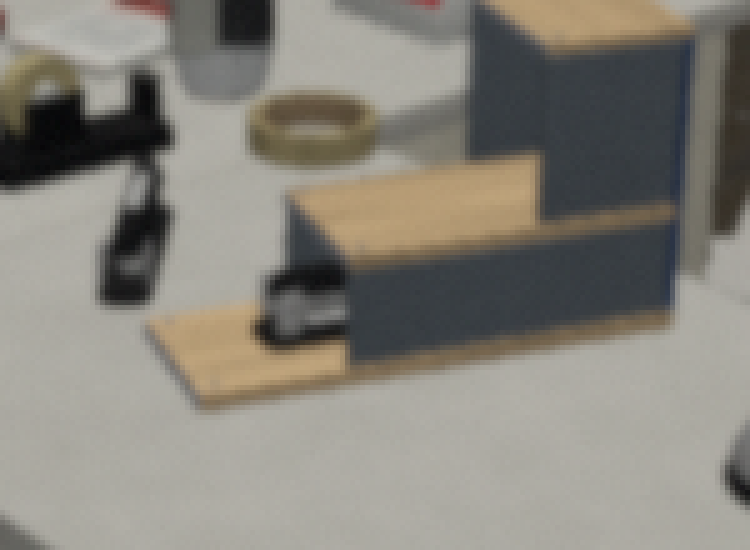

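View pics/top10.png

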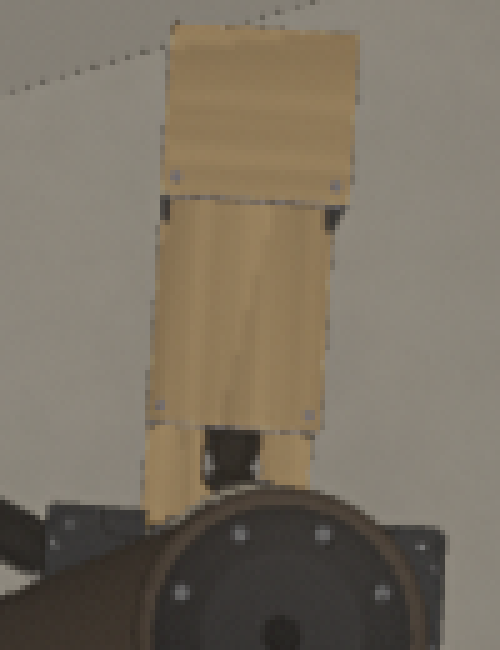

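Only the stapler's hinge end sticks out (side crop (265–345, 270–345)); it is level and straight. Next the dispenser.

```bash
python3 plan.py .4723 .3143 .16 13.3 12
```

```text
now [ 0.4457 -0.0146  0.2173] [-89.94  -0.11  -2.41] F [ 0.6 -0.6  0.5] open 0.0878 t 13.48
per row cm [0.451 0.479 2.721] deg [-0.004 -1.309  0.01 ] len 2.8 radius min/max 0.451 0.567
```

```bash
python3 -m pendant '[[[0.45,0.48,2.72,0,-1.31,0,1],[0.45,0.48,2.72,0,-1.31,0,1],[0.45,0.48,2.72,0,-1.31,0,1],[0.45,0.48,2.72,0,-1.31,0,1],[0.45,0.48,2.72,0,-1.31,0,1],[0.45,0.48,2.72,0,-1.31,0,1],[0.45,0.48,2.72,0,-1.31,0,1],[0.45,0.48,2.72,0,-1.31,0,1],[0.45,0.48,2.72,0,-1.31,0,1],[0.45,0.48,2.72,0,-1.31,0,1],[0.45,0.48,2.72,0,-1.31,0,1],[0.45,0.48,2.72,0,-1.31,0,1]]]'; python3 plan.py .4723 .3143 .026 13.3 10;python3 - <<'E'
from fit import *
s=snapshot("side"); 
print(proj(s,ctrl.get_obs()["tool_pos"]))
im=s["image"][130:215,150:260,::-1].copy(); im=cv2.resize(im,None,fx=7,fy=7)
T=lambda p:R.from_euler('z',p[2]).as_matrix()
for p,c in (((.5023,.3211,np.radians(-77.1)),(0,0,255)),((.4981,.3216,np.radians(-75.4)),(0,255,0))):
    for h in M["dispenser"][:2]:
        q=proj(s,h@T(p).T+[p[0],p[1],0]); q=((q+.5-[150,130])*7).astype(int)
        for i in range(8):
            for j in range(i):
                if np.sum(np.isclose(h[i],h[j]))==2: cv2.line(im,tuple(map(int,q[i])),tuple(map(int,q[j])),c,1)
cv2.imwrite("pics/ov2.png",im)
E
```

```text
clock: 14.48
tool_pos: [0.4728, 0.3154, 0.1574]
orientation: [-90.1, 0.1, 13.3]
force: [0.8, -0.2, 0.6]
opening: 0.0873
now [0.4728 0.3154 0.1574] [-9.008e+01  8.000e-02  1.334e+01] F [ 0.8 -0.2  0.6] open 0.0873 t 14.48
per row cm [-0.006  1.314 -0.008] deg [ 0.008  0.004 -0.008] len 1.31 radius min/max 0.567 0.568
[[196.36020331 150.48702654]]
```

View pics/ov2.png

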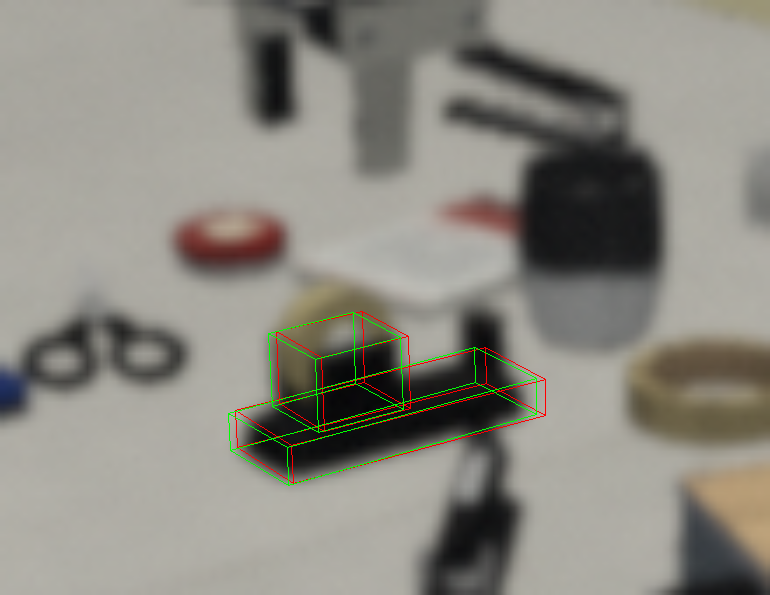

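The overlay matches the dispenser well, with cheeks at about (340–395, 345–385) in the crop. Descending and gripping.

```bash
python3 -m pendant '[[[0,2,0,0,0,0,1],[0,2.5,0,0,0,0,1],[0,2.5,0,0,0,0,1],[0,2,0,0,0,0,1],[0,2,0,0,0,0,1],[0,1.5,0,0,0,0,1],[0,0.6,0,0,0,0,1],[0,0,0,0,0,0,1]]]'
python3 - <<'E'
from h import *
s=snapshot("side"); save(s,"side11",(150,130,260,215),7)
E
```

```text
clock: 15.2
tool_pos: [0.472, 0.313, 0.0255]
orientation: [-90.2, 0.2, 13.3]
force: [0.2, -0.0, 0.6]
opening: 0.0878
```

View pics/side11.png

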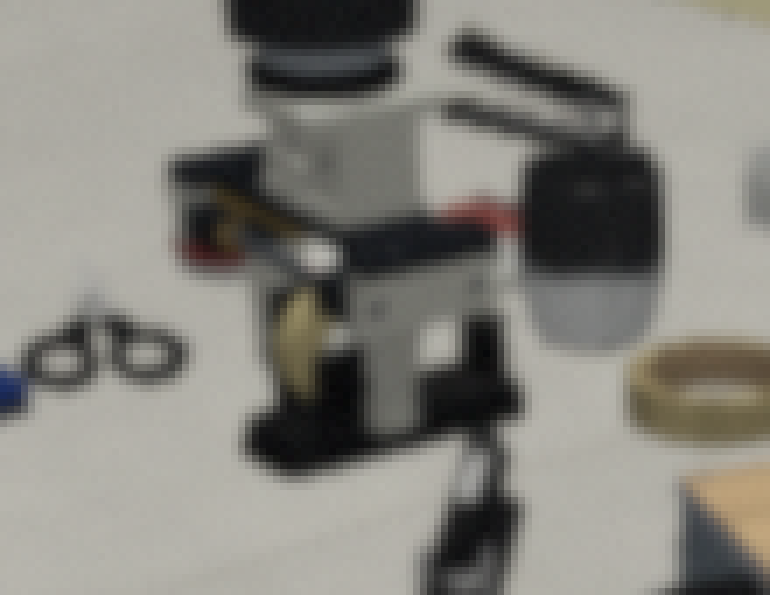

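```bash
python3 -m pendant '[[[0,0,0,0,0,0,0.6],[0,0,0,0,0,0,0.3],[0,0,0,0,0,0,0],[0,0,0,0,0,0,0],[0,0,0,0,0,0,0],[0,0,0,0,0,0,0],[0,0,0,0,0,0,0],[0,0,0,0,0,0,0],[0,0,0,0,0,0,0],[0,0,0,0,0,0,0]]]'; python3 -m pendant '[[[0,-0.3,0,0,0,0,0],[0,-0.6,0,0,0,0,0],[0,-1,0,0,0,0,0],[0,-1,0,0,0,0,0],[0,0,0,0,0,0,0]]]';  python3 - <<'E'
from h import *
s=snapshot("side"); save(s,"side12",(150,130,260,215),7)
E
```

```text
clock: 16.08
tool_pos: [0.4725, 0.314, 0.0282]
orientation: [-90.0, -0.0, 13.3]
force: [-1.0, -0.3, 3.0]
opening: 0.0441
clock: 16.5
tool_pos: [0.4735, 0.3151, 0.0595]
orientation: [-89.9, -0.2, 13.3]
force: [0.5, 0.1, -6.4]
opening: 0.044
```

View pics/side12.png

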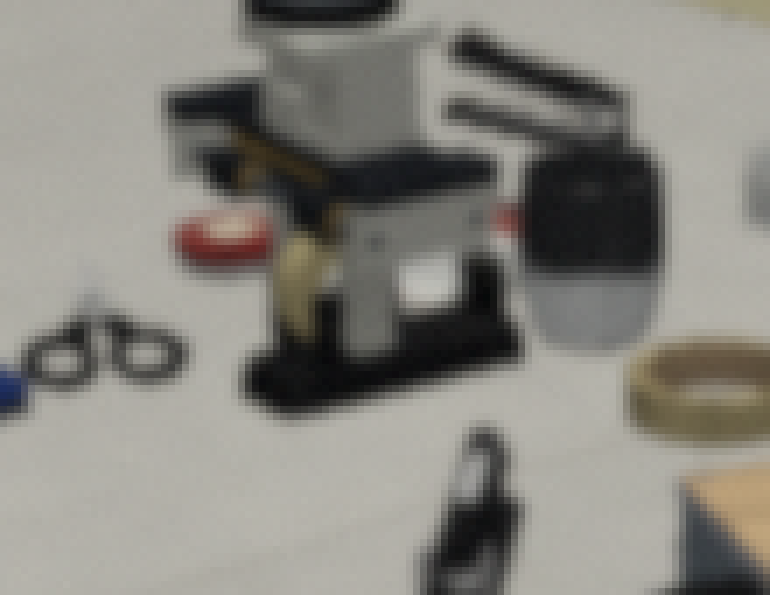

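The dispenser is lifted and near level, with the opening at 44 mm as expected.

```bash
python3 -m pendant '[[[0,-1.5,0,0,0,0,0],[0,-2.5,0,0,0,0,0],[0,-2.5,0,0,0,0,0],[0,-1.5,0,0,0,0,0],[0,0,0,0,0,0,0]]]'; python3 plan.py .51 -.0183 .14 -2.5 12
```

```text
clock: 16.97
tool_pos: [0.474, 0.3155, 0.1406]
orientation: [-89.8, -0.3, 13.3]
force: [-0.0, 1.6, -5.3]
opening: 0.0439
now [0.474  0.3155 0.1406] [-89.81  -0.3   13.31] F [-0.   1.6 -5.3] open 0.0439 t 16.97
per row cm [ 5.000e-03 -1.000e-03 -2.806e+00] deg [-0.019  1.318  0.023] len 2.81 radius min/max 0.51 0.56
```

```bash
python3 -m pendant '[[[0,0,-1.5,0,0.8,0,0],[0,0,-2.8,0,1.3,0,0],[0,0,-2.8,0,1.3,0,0],[0,0,-2.8,0,1.3,0,0],[0,0,-2.8,0,1.3,0,0],[0,0,-2.8,0,1.3,0,0],[0,0,-2.8,0,1.3,0,0],[0,0,-2.8,0,1.3,0,0],[0,0,-2.8,0,1.3,0,0],[0,0,-2.8,0,1.3,0,0],[0,0,-2.8,0,1.3,0,0],[0,0,-2.8,0,1.3,0,0]]]';python3 -m pendant '[[[0,0,-2.2,0,0.7,0,0],[0,0,0,0,0,0,0]]]'; python3 plan.py .51 -.0183 .125 -2.5 3;  python3 - <<'E'
from h import *
s=snapshot("side"); save(s,"side13",(190,120,340,250),5)
s=snapshot("top"); save(s,"top13",(235,130,335,260),5)
E
```

```text
clock: 17.97
tool_pos: [0.5066, -0.008, 0.1353]
orientation: [-90.0, 0.1, -1.9]
force: [0.9, -0.6, -5.7]
opening: 0.044
clock: 18.13
tool_pos: [0.5051, -0.0317, 0.135]
orientation: [-90.1, 0.2, -2.8]
force: [-0.4, -0.1, -5.1]
opening: 0.044
now [ 0.5051 -0.0317  0.135 ] [-90.06   0.21  -2.76] F [-0.4 -0.1 -5.1] open 0.044 t 18.13
per row cm [0.144 0.334 0.455] deg [ 0.021 -0.087 -0.07 ] len 0.58 radius min/max 0.507 0.51
```

View pics/side13.png

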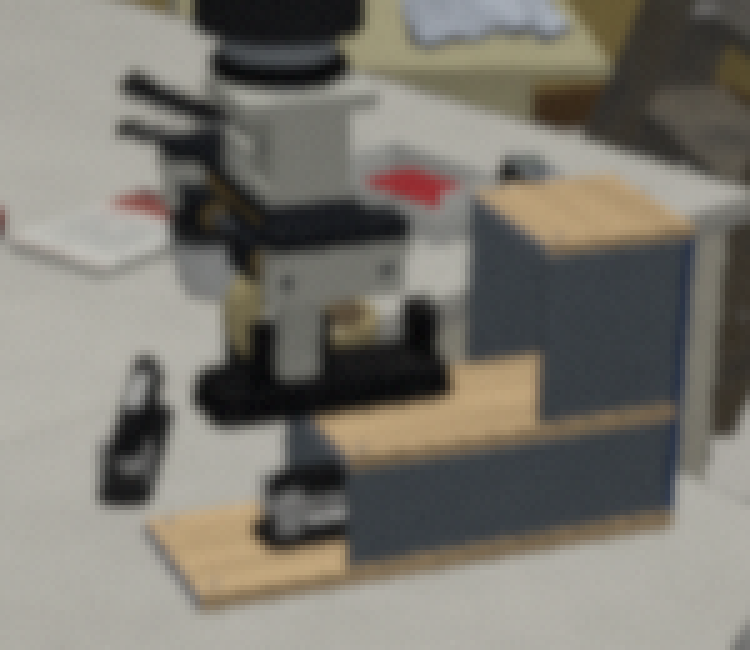

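View pics/top13.png

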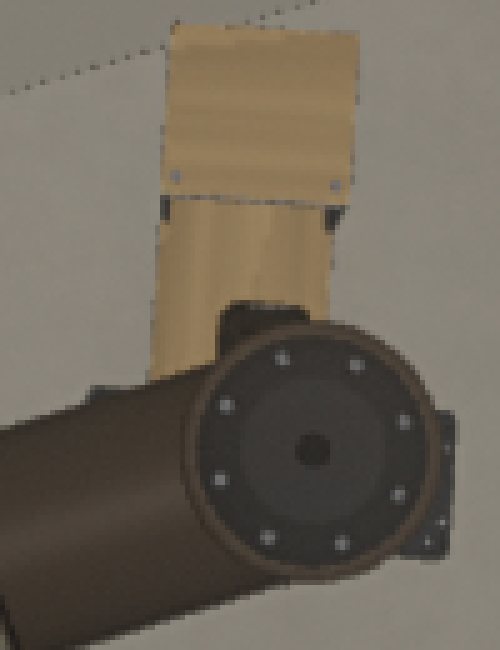

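```bash
python3 -m pendant '[[[0.3,0.4,0.45,0,-0.1,0,0],[0.3,0.5,0.45,0,-0.1,0,0],[0.3,0.4,0.45,0,0,0,0],[0.3,0,0,0,0,0,0],[0.3,0,0,0,0,0,0],[0.3,0,0,0,0,0,0],[0,0,0,0,0,0,0]]]'
python3 - <<'E'
from h import *
s=snapshot("side"); save(s,"side14",(190,120,340,250),5)
s=snapshot("top"); save(s,"top14",(235,130,335,260),5)
E
```

```text
clock: 18.82
tool_pos: [0.5267, -0.0151, 0.124]
orientation: [-90.0, -0.0, -2.3]
force: [1.0, -0.2, -4.6]
opening: 0.0438
```

View pics/side14.png

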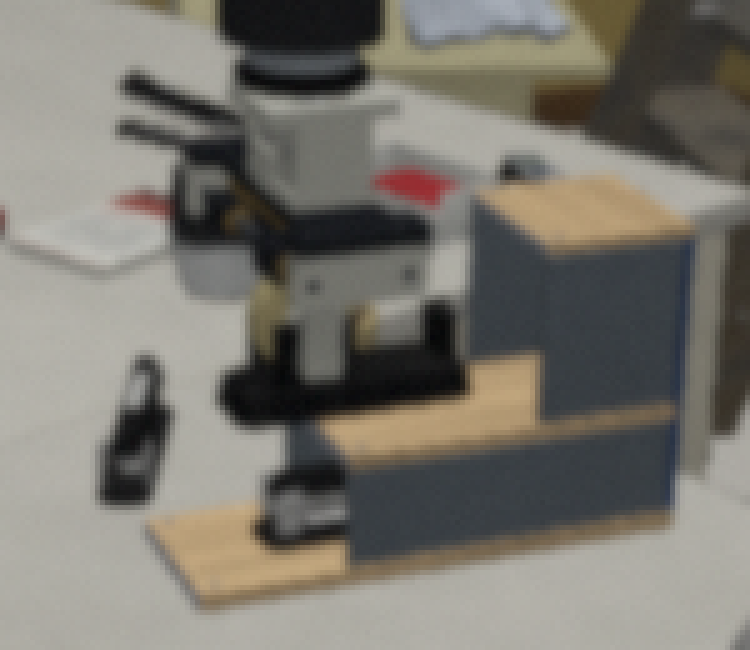

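View pics/top14.png

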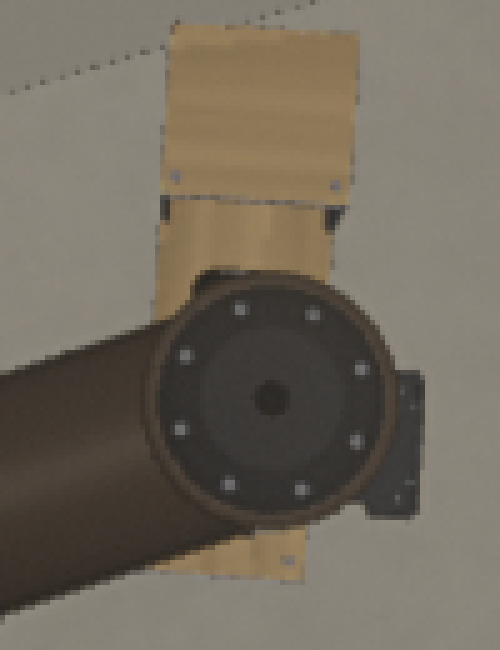

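The dispenser is centred to within 2 mm and straight. Sliding under the board.

```bash
python3 -m pendant '[[[0.5,0.2,0,0,0,0,0],[0.5,0.1,0,0,0,0,0],[0.5,0.1,0,0,0,0,0],[0.5,0,0,0,0,0,0],[0.5,0,0,0,0,0,0],[0.5,0,0,0,0,0,0],[0.5,0,0,0,0,0,0],[0.5,0,0,0,0,0,0],[0,0,0,0,0,0,0]]]'
python3 - <<'E'
from h import *
s=snapshot("side"); save(s,"side15",(190,120,340,250),5)
E
```

```text
clock: 19.67
tool_pos: [0.5669, -0.017, 0.1199]
orientation: [-90.0, -0.0, -2.3]
force: [0.2, -0.5, -5.8]
opening: 0.0437
```

View pics/side15.png

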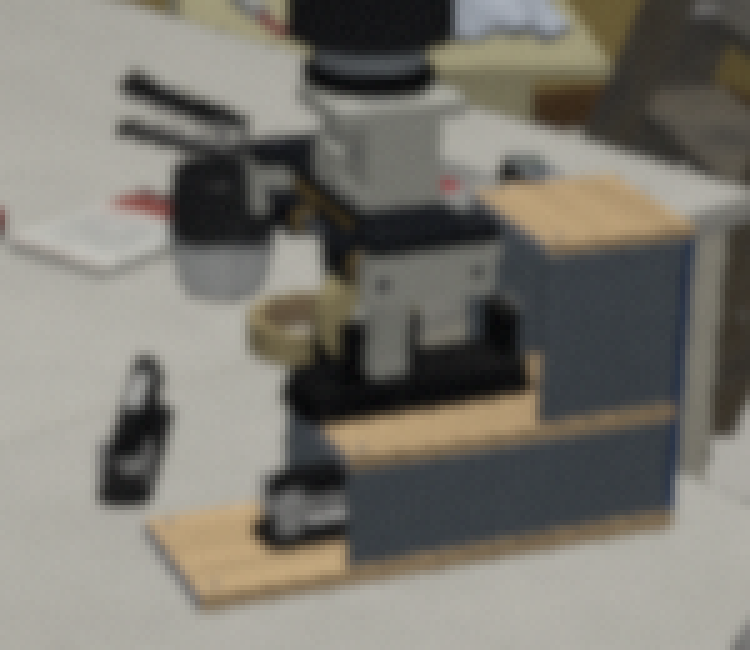

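```bash
python3 -m pendant '[[[0.5,0.1,0,0,0,0,0],[0.5,0.1,0,0,0,0,0],[0.5,0.1,0,0,0,0,0],[0.5,0.1,0,0,0,0,0],[0.5,0.1,0,0,0,0,0],[0.4,0.0,0,0,0,0,0],[0.3,0,0,0,0,0,0],[0,0,0,0,0,0,0]]]'; python3 -m pendant '[[[0,0.15,0,0,0,0,0],[0,0,0,0,0,0,0]]]';python3 - <<'E'
from h import *
s=snapshot("side"); save(s,"side16",(190,120,340,250),5)
E
```

```text
clock: 20.38
tool_pos: [0.5984, -0.0183, 0.1148]
orientation: [-90.0, -0.0, -2.3]
force: [0.5, 0.5, -5.4]
opening: 0.0438
clock: 20.55
tool_pos: [0.5974, -0.0183, 0.1131]
orientation: [-90.0, 0.0, -2.3]
force: [-0.8, 0.5, -6.7]
opening: 0.0439
```

View pics/side16.png

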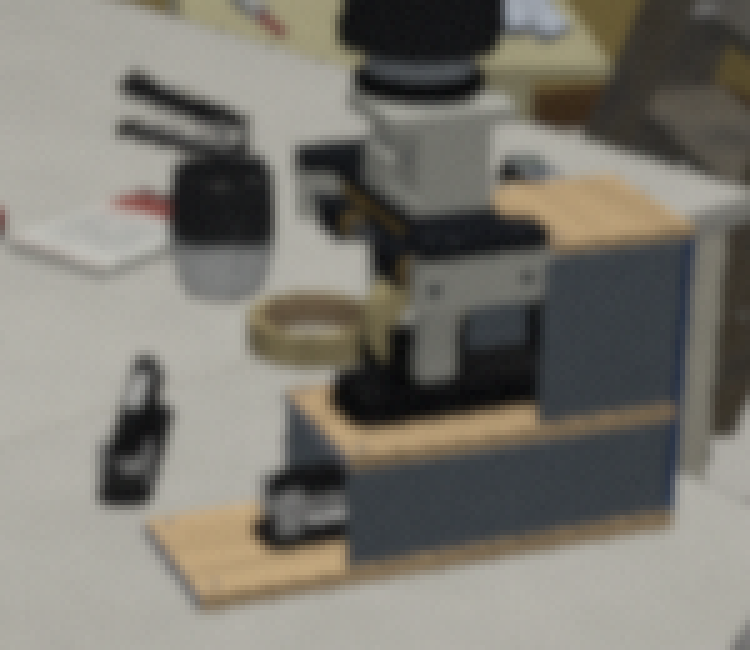

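```bash
python3 -m pendant '[[[0,0.15,0,0,0,0,0],[0,0,0,0,0,0,0]]]'; python3 -m pendant '[[[0,0.1,0,0,0,0,0],[0,0,0,0,0,0,0]]]'
```

```text
clock: 20.77
tool_pos: [0.5978, -0.0183, 0.1122]
orientation: [-90.0, -0.0, -2.3]
force: [0.1, -0.8, -4.2]
opening: 0.0437
clock: 20.93
tool_pos: [0.5978, -0.0183, 0.1122]
orientation: [-90.0, -0.0, -2.3]
force: [-4.6, 0.9, 4.2]
opening: 0.0439
```

It is resting on the upper floor. I'll release it, rise, then tilt the tool back 30° so the body clears the roll, and push the base home with the fingertips.

```bash
python3 -m pendant '[[[0,0,0,0,0,0,0.7],[0,0,0,0,0,0,1],[0,0,0,0,0,0,1],[0,0,0,0,0,0,1],[0,0,0,0,0,0,1],[0,0,0,0,0,0,1]]]'; python3 -m pendant '[[[-0.2,-1.5,0,0,0,0,1],[-0.2,-2.5,0,0,0,0,1],[-0.2,-2.5,0,0,0,0,1],[-0.5,-2,0,0,0,0,1],[-1,-1,0,0,0,0,1],[-2,0,0,0,0,0,0.25],[-2,0,0,0,0,-3,0.25],[-2,0,0,0,0,-4,0.25],[-1.5,0,0,0,0,-5,0.25],[0,0,0,0,0,-6,0.25],[0,0,0,0,0,-6,0.25],[0,0,0,0,0,-6,0.25]]]'; python3 -m pendant '[[[0,0,0,0,0,0,0.25],[0,0,0,0,0,0,0.25]]]'
python3 - <<'E'
from h import *
s=snapshot("side"); save(s,"side17",(190,120,340,250),5)
s=snapshot("top"); save(s,"top17",(235,130,335,260),5)
E
```

```text
clock: 21.43
tool_pos: [0.5978, -0.0183, 0.1109]
orientation: [-90.0, -0.0, -2.3]
force: [0.1, 0.5, -0.5]
opening: 0.0782
clock: 22.43
tool_pos: [0.5026, -0.0167, 0.2063]
orientation: [-89.9, -28.4, -2.4]
force: [1.6, -4.1, 1.1]
opening: 0.0467
clock: 22.6
tool_pos: [0.5036, -0.0198, 0.2066]
orientation: [-90.3, -28.1, -2.4]
force: [0.1, -0.3, 0.6]
opening: 0.0329
```

View pics/side17.png

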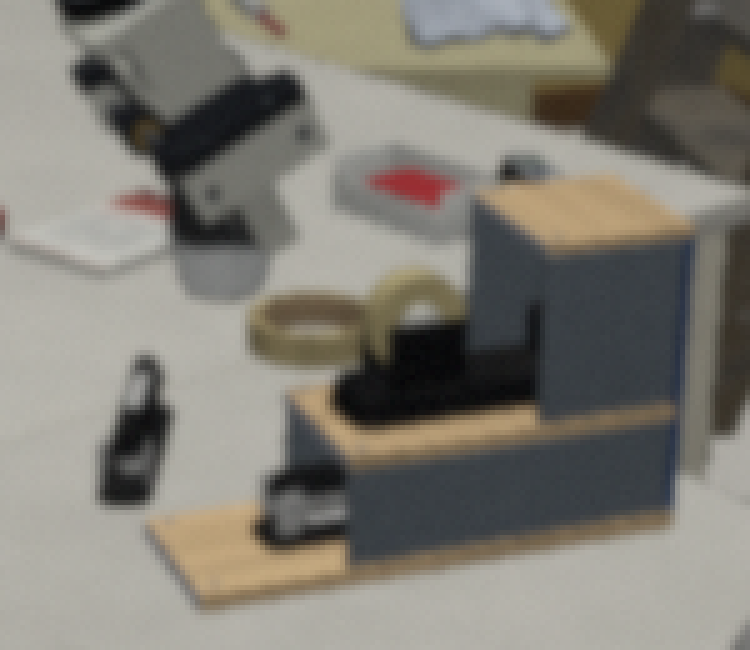

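View pics/top17.png

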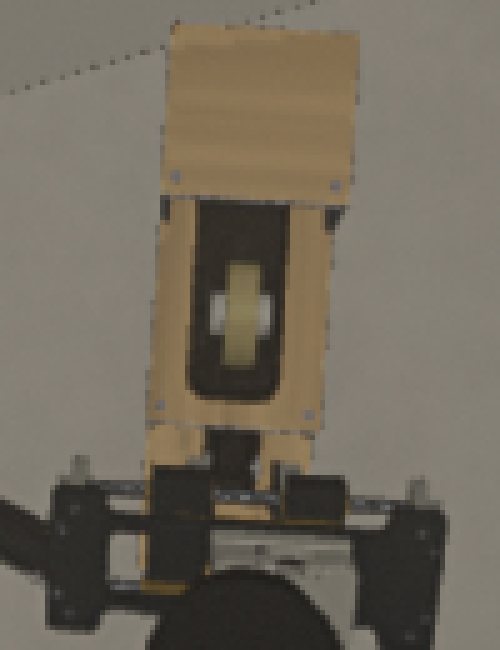

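The dispenser sits straight on the upper floor, with its tail at crop row 400 and about 43 mm left to push. Lowering the tilted fingers behind it.

```bash
python3 -m pendant '[[[-0.44,1.06,0,0,0,0,0.25],[-0.44,1.06,0,0,0,0,0.25],[-0.44,1.06,0,0,0,0,0.25],[-0.44,1.06,0,0,0,0,0.25],[-0.44,1.06,0,0,0,0,0.25],[-0.44,1.06,0,0,0,0,0.25],[-0.44,1.06,0,0,0,0,0.25],[-0.44,1.06,0,0,0,0,0.25],[-0.44,1.06,0,0,0,0,0.25],[-0.44,1.06,0,0,0,0,0.25],[0,0,0,0,0,0,0.25]]]'
python3 - <<'E'
from h import *
s=snapshot("side"); save(s,"side18",(190,120,340,250),5)
s=snapshot("top"); save(s,"top18",(235,130,335,260),5)
E
```

```text
clock: 23.62
tool_pos: [0.5335, -0.0271, 0.1289]
orientation: [-88.8, -24.4, -2.4]
force: [0.9, -0.4, 0.5]
opening: 0.0218
```

View pics/side18.png

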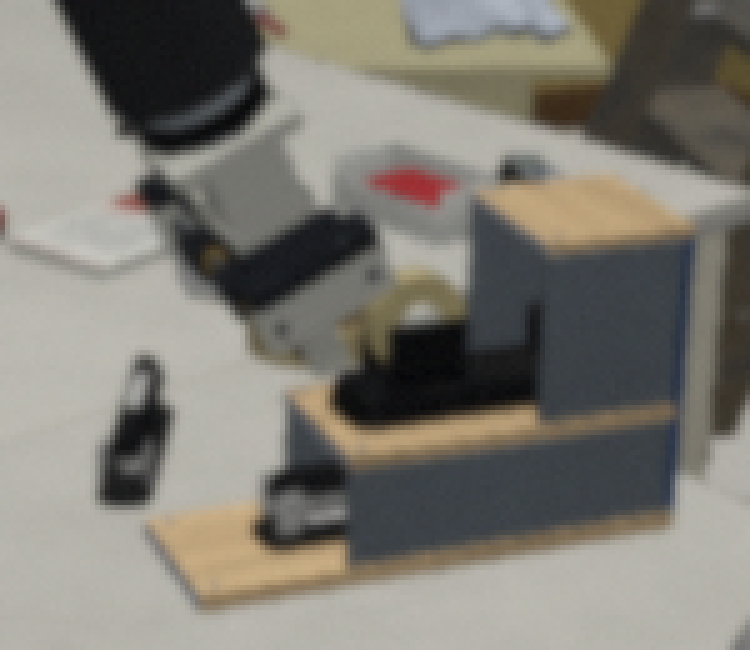

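View pics/top18.png

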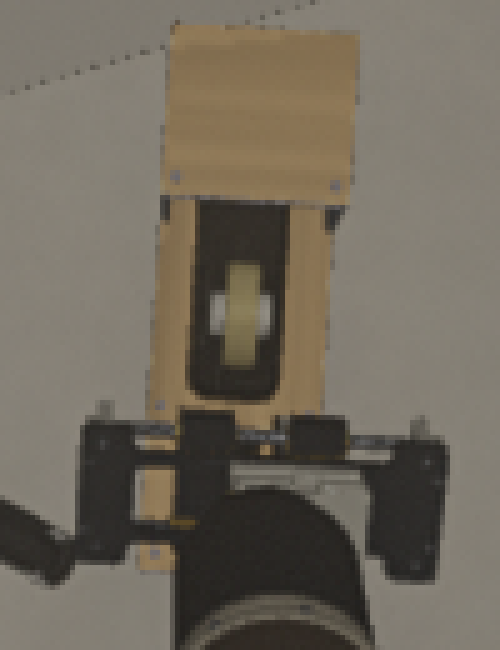

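```bash
python3 -c "
from h import *
o=ctrl.get_obs();print(o['joint_pos'].round(1),o['tool_pos'].round(4),o['orientation'].round(1),o['force'].round(1))"
```

```text
[  18.4   -0.3  -58.2   40.5  -11.4 -149. ] [ 0.5334 -0.027   0.13  ] [-88.8 -24.5  -2.4] [0.3 0.2 0.6]
```

Joint 3 hit its limit at this tilt, so the tool stopped at z 0.129 without touching anything. I'll back up, straighten, and push upright on the cheek ends instead.

```bash
python3 -m pendant '[[[0.4,-0.9,0,0,0,0,0.25],[0.6,-1.4,0,0,0,0,0.25],[0.6,-1.4,0,0,0,0,0.25],[0.6,-1.4,0,0,0,0,0.25],[0.6,-1.4,0,0,0,0,0.25],[0.2,-0.5,0,0,0,0,0.25],[0,0,0,0,0,0,0.25]]]'; python3 -c "
from h import *
o=ctrl.get_obs();print(o['joint_pos'].round(1))"; python3 plan.py .515 -.0175 .2 -2.5 6
```

```text
clock: 24.3
tool_pos: [0.5325, -0.0274, 0.2087]
orientation: [-88.7, -24.7, -2.4]
force: [0.4, -1.3, 0.2]
opening: 0.0217
[  24.2   -6.7  -46.2   20.1  -29.  -132.1]
now [ 0.5325 -0.0274  0.2087] [-88.67 -24.73  -2.43] F [ 0.4 -1.3  0.2] open 0.0217 t 24.3
per row cm [-0.328  0.069  0.152] deg [-0.22   0.059  4.122] len 0.37 radius min/max 0.515 0.531
```

```bash
sed -i "s/\[-90,0,yaw\]/[-90,float(sys.argv[6]) if len(sys.argv)>6 else 0,yaw]/" plan.py; python3 -m pendant '[[[-0.3,-0.1,0.2,-0.3,0,3,0.33],[-0.3,-0.1,0.2,-0.3,0,3,0.33],[-0.3,-0.1,0.2,-0.3,0,3,0.33],[-0.3,-0.1,0.2,-0.3,0,3,0.33],[-0.3,-0.1,0.2,-0.1,0,2.7,0.33],[0,0,0,0,0,0,0.33]]]'; python3 plan.py .518 -.0155 .093 -2.4 10 -10
```

```text
clock: 24.8
tool_pos: [0.5173, -0.0173, 0.206]
orientation: [-90.2, -9.7, -2.3]
force: [1.3, -0.3, 0.8]
opening: 0.0291
now [ 0.5173 -0.0173  0.206 ] [-90.18  -9.69  -2.31] F [ 1.3 -0.3  0.8] open 0.0291 t 24.8
per row cm [-0.187  1.114  0.02 ] deg [ 0.016  0.009 -0.031] len 1.13 radius min/max 0.518 0.518
```

```bash
python3 -m pendant '[[[-0.19,1.11,0.02,0,0,0,0.33],[-0.19,1.11,0.02,0,0,0,0.33],[-0.19,1.11,0.02,0,0,0,0.33],[-0.19,1.11,0.02,0,0,0,0.33],[-0.19,1.11,0.02,0,0,0,0.33],[-0.19,1.11,0.02,0,0,0,0.33],[-0.19,1.11,0.02,0,0,0,0.33],[-0.19,1.11,0.02,0,0,0,0.33],[-0.19,1.11,0.02,0,0,0,0.33],[-0.19,1.11,0.02,0,0,0,0.33],[0,0,0,0,0,0,0.33]]]'
python3 - <<'E'
from h import *
print(ctrl.get_obs()['joint_pos'].round(1))
s=snapshot("side"); save(s,"side19",(190,120,340,250),5)
E
```

```text
clock: 25.72
tool_pos: [0.5143, -0.0168, 0.0913]
orientation: [-90.2, -9.6, -2.3]
force: [-0.6, -0.8, 0.3]
opening: 0.0289
[  23.3    8.   -40.7    8.   -32.9 -122. ]
```

View pics/side19.png

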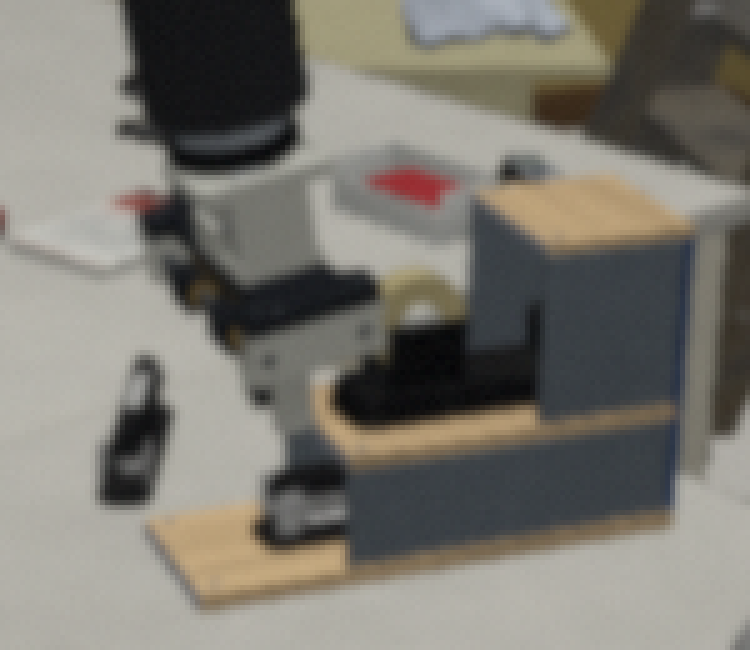

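```bash
python3 -m pendant '[[[0.5,0.08,0.1,0,0,0,0.33],[0.5,0.08,0,0,0,0,0.33],[0.5,0.08,0,0,0,0,0.33],[0.5,0.08,0,0,0,0,0.33],[0.4,0.07,0,0,0,0,0.33],[0.3,0.05,0,0,0,0,0.33],[0.3,0.05,0,0,0,0,0.33],[0.3,0.05,0,0,0,0,0.33],[0,0,0,0,0,0,0.33]]]'; python3 -m pendant '[[[0.3,0.05,0,0,0,0,0.33],[0.3,0.05,0,0,0,0,0.33],[0.3,0.05,0,0,0,0,0.33],[0,0,0,0,0,0,0.33]]]'
python3 - <<'E'
from h import *
s=snapshot("side"); save(s,"side20",(190,120,340,250),5)
E
```

```text
clock: 26.52
tool_pos: [0.5494, -0.0165, 0.0939]
orientation: [-90.2, -9.7, -2.3]
force: [-4.7, 1.1, 3.7]
opening: 0.0292
clock: 26.85
tool_pos: [0.5585, -0.0169, 0.094]
orientation: [-90.2, -9.7, -2.3]
force: [-3.0, 0.4, 2.1]
opening: 0.0291
```

View pics/side20.png

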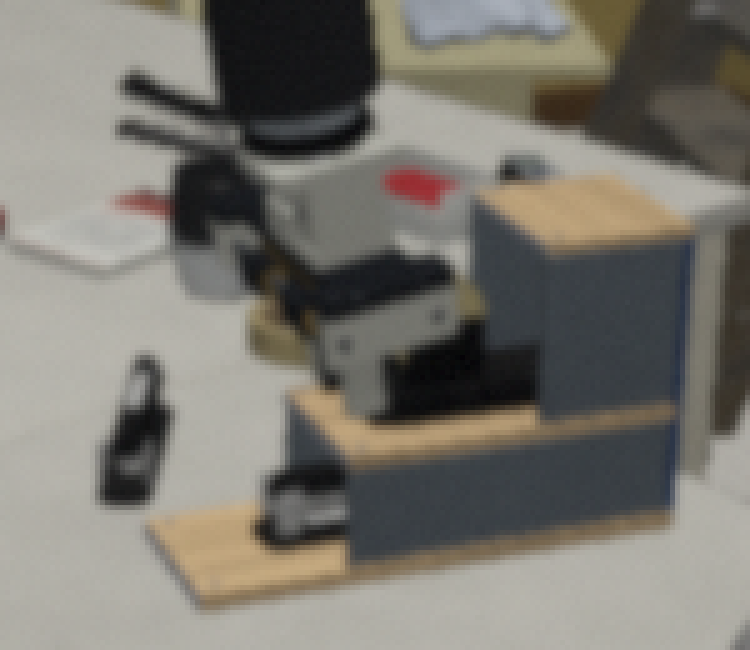

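```bash
python3 -m pendant '[[[0.3,0.05,0,0,0,0,0.33],[0.3,0.05,0,0,0,0,0.33],[0.3,0.05,0,0,0,0,0.33],[0.3,0.05,0,0,0,0,0.33],[0.3,0.05,0,0,0,0,0.33],[0.3,0.05,0,0,0,0,0.33],[0.3,0.05,0,0,0,0,0.33],[0,0,0,0,0,0,0.33]]]'; python3 -m pendant '[[[0.2,0.04,0,0,0,0,0.33],[0.2,0.03,0,0,0,0,0.33],[0,0,0,0,0,0,0.33]]]'
```

```text
clock: 27.57
tool_pos: [0.5812, -0.0173, 0.0945]
orientation: [-90.1, -9.8, -2.3]
force: [-2.0, -0.4, -0.5]
opening: 0.0292
clock: 27.82
tool_pos: [0.5849, -0.0175, 0.0946]
orientation: [-90.1, -9.8, -2.3]
force: [-1.9, -0.2, -0.3]
opening: 0.0289
```

```bash
python3 -m pendant '[[[0.2,0.03,0,0,0,0,0.33],[0.1,0.02,0,0,0,0,0.33],[0,0,0,0,0,0,0.33]]]'
```

```text
clock: 28.07
tool_pos: [0.5879, -0.0176, 0.0946]
orientation: [-90.1, -9.8, -2.3]
force: [-3.2, -0.2, -0.4]
opening: 0.0289
```

```bash
python3 -m pendant '[[[0.15,0.02,0,0,0,0,0.33],[0,0,0,0,0,0,0.33]]]'; python3 -m pendant '[[[0.15,0.02,0,0,0,0,0.33],[0,0,0,0,0,0,0.33]]]'
python3 - <<'E'
from h import *
s=snapshot("side"); save(s,"side21",(190,120,340,250),5)
E
```

```text
clock: 28.23
tool_pos: [0.5893, -0.0177, 0.0946]
orientation: [-90.1, -9.8, -2.3]
force: [-2.9, 0.3, -0.9]
opening: 0.0291
clock: 28.4
tool_pos: [0.5908, -0.0177, 0.0947]
orientation: [-90.1, -9.8, -2.3]
force: [-3.4, -0.2, -1.9]
opening: 0.029
```

View pics/side21.png

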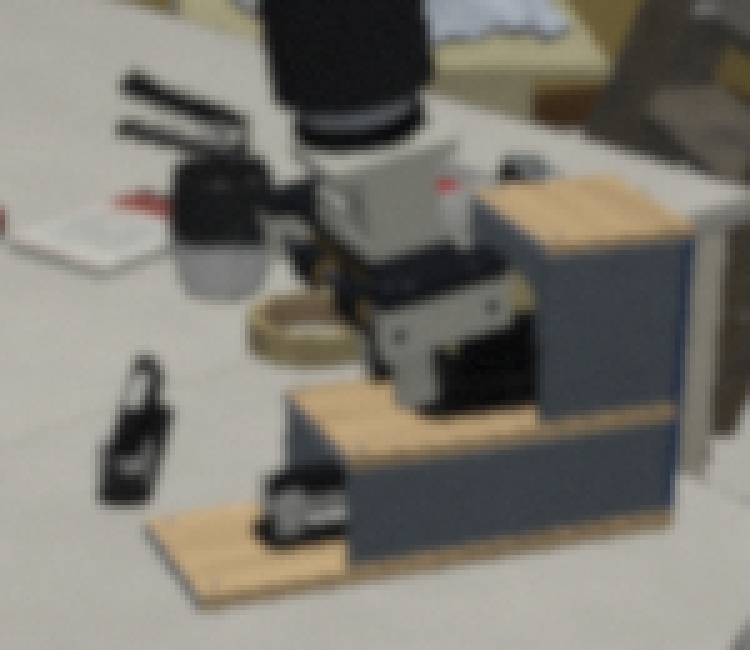

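```bash
python3 -m pendant '[[[0.15,0.02,0,0,0,0,0.33],[0,0,0,0,0,0,0.33]]]'; python3 -m pendant '[[[0.15,0.02,0,0,0,0,0.33],[0,0,0,0,0,0,0.33]]]';  python3 -m pendant '[[[0.15,0.02,0,0,0,0,0.33],[0,0,0,0,0,0,0.33]]]'
```

```text
clock: 28.62
tool_pos: [0.5922, -0.0178, 0.0947]
orientation: [-90.1, -9.8, -2.3]
force: [-3.0, -0.2, -0.8]
opening: 0.0292
clock: 28.78
tool_pos: [0.5928, -0.0181, 0.0944]
orientation: [-90.2, -9.7, -2.3]
force: [-7.5, 1.1, 0.5]
opening: 0.0286
clock: 28.95
tool_pos: [0.5932, -0.0183, 0.0942]
orientation: [-90.2, -9.6, -2.3]
force: [-10.7, 2.0, 5.0]
opening: 0.0289
```

The force steps up at x 0.593, so it is against the back panel. Backing off and checking.

```bash
python3 -m pendant '[[[-0.5,-0.08,0,0,0,0,0.33],[-1,-0.17,0,0,0,0,0.33],[-2,-0.34,0,0,0,0,0.33],[-2,-0.5,0,0,0,0,0.33],[-1,-2,0,0,0,0,0.33],[0,-3,0,0,0,2,0.33],[0,-3,0,0,0,3,0.33],[0,-3,0,0,0,3,0.33],[-2,-2,0,0,0,1,0.33],[-2,0,-3,0,0,0,0.33],[0,0,-3,0,0,0,0.33]]]'; python3 -m pendant '[[[0,0,-3,0,1,0,0.33],[0,0,-3,0,1,0,0.33],[0,0,-3,0,1,0,0.33],[0,0,-3,0,1,0,0.33],[0,0,-3,0,1,0,0.33],[0,0,-3,0,1,0,0.33],[0,0,0,0,0,0,0.33]]]'
python3 - <<'E'
from h import *
import pickle
s2=snapshot("side"); save(s2,"side22",(190,120,340,250),5)
s=snapshot("top"); save(s,"top22",(235,130,335,260),5); cv2.imwrite("pics/topf.png",s["image"][:,:,::-1])
pickle.dump((s,s2),open("shots2.pkl","wb"))
E
```

```text
clock: 29.87
tool_pos: [0.4702, -0.0722, 0.2247]
orientation: [-90.0, -1.1, -2.2]
force: [-0.8, -0.1, -1.0]
opening: 0.0292
clock: 30.45
tool_pos: [0.4558, -0.2557, 0.2232]
orientation: [-90.1, -0.9, -8.5]
force: [-0.0, 0.7, 0.6]
opening: 0.029
```

View pics/side22.png

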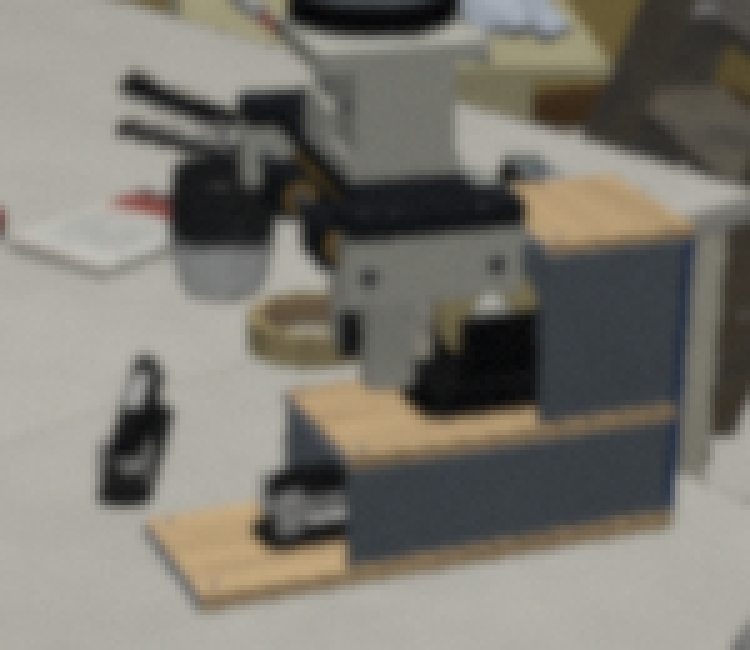

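View pics/top22.png

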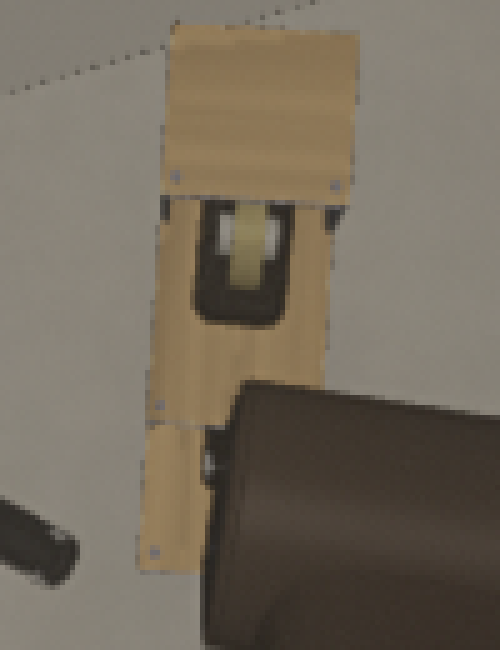

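View pics/topf.png

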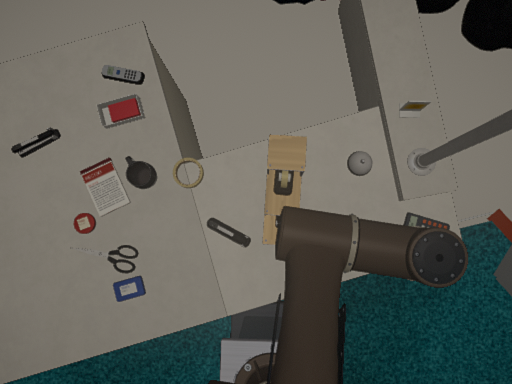

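Run:
```python
from h import *
import pickle
s,s2=pickle.load(open("shots2.pkl","rb"))
for rk in ((.5978,-.0192,-2.32),(.5967,-.0196,-2.34)):
    T=R.from_euler('z',rk[2],degrees=True).as_matrix()
    P=np.array([[0,0,.104],[0.01,0,.104],[-.1,0.012,.022],[-.09,.012,.022]])
    print("top",((proj(s,P@T.T+[rk[0],rk[1],0])+.5-[235,130])*5).round(0).tolist())
rk=(.5921,-.028,-3.15);T=R.from_euler('z',rk[2],degrees=True).as_matrix()
P=np.array([[0,-.028,.084],[0.01,-.028,.084],[-.1,-.018,.012],[-.09,-.018,.012]])
print("side",((proj(s2,P@T.T+[rk[0],rk[1],0])+.5-[190,120])*5).round(0).tolist())
```

```text
top [[241.0, 325.0], [242.0, 308.0], [207.0, 496.0], [208.0, 480.0]]
top [[242.0, 327.0], [243.0, 310.0], [208.0, 498.0], [209.0, 481.0]]
side [[431.0, 431.0], [447.0, 429.0], [264.0, 562.0], [280.0, 559.0]]
```

```bash
python3 -m pendant '[[[0,0,-3,0,1,0,0.33],[0,0,-3,0,1,0,0.33],[0,0,-3,0,1,0,0.33],[0,0,-3,0,1,0,0.33],[0,0,-3,0,1,0,0.33],[0,0,-3,0,1,0,0.33],[0,0,-3,0,1,0,0.33],[0,0,-3,0,1,0,0.33],[0,0,0,0,0,0,0.33],[0,0,0,0,0,0,0.33]]]'
python3 - <<'E'
from h import *
s=snapshot("top"); save(s,"top23",(235,130,335,260),5)
for t in ["bell","mug","tape_roll"]: print(t,[(d["bbox"],round(d["confidence"],2)) for d in silhouettes(s,t)])
s=snapshot("side"); save(s,"side23",(190,120,340,250),5)
E
```

```text
clock: 31.38
tool_pos: [0.4071, -0.4871, 0.2225]
orientation: [-89.9, -0.8, -16.4]
force: [-0.1, 0.2, 0.3]
opening: 0.0291
bell [([348.8, 150.4, 22.7, 25.1], 0.97)]
mug [([126.9, 153.9, 29.6, 36.4], 0.71)]
tape_roll [([171.3, 155.0, 32.4, 37.2], 0.88), ([260.6, 133.6, 41.4, 108.4], 0.45)]
```

View pics/top23.png

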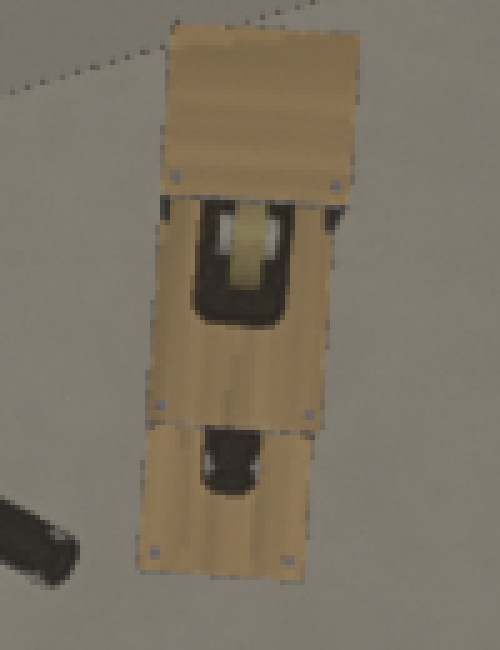

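View pics/side23.png

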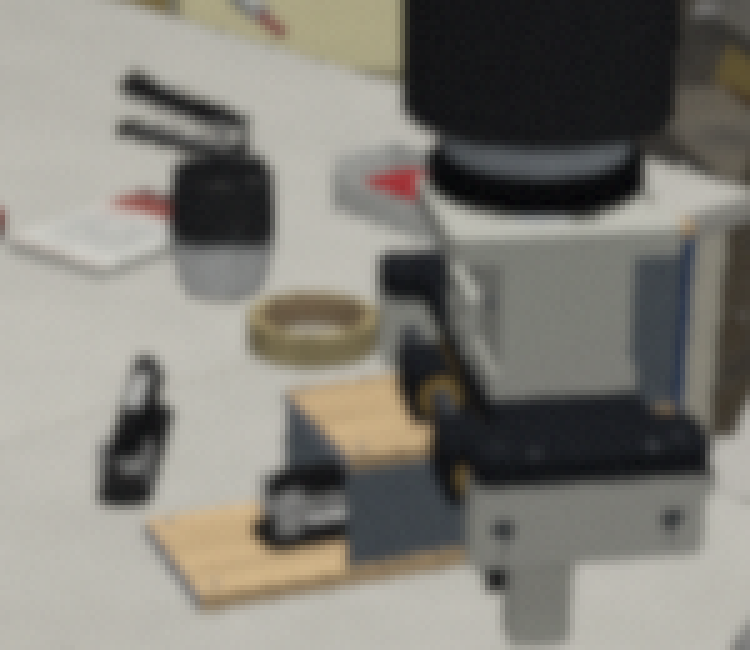

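The stapler's tail is at crop row 495 (predicted home 496) and the dispenser's at 325 (predicted 325). Both look straight and upright, and the bystanders haven't moved. Handing in.

```bash
python3 -c "
from plant import ctrl
print(ctrl.close_job())"
```

```text
the job is handed in; nothing more can be done
None
```

The stapler and the tape dispenser are both away in the rack and the job is handed in, at about 31.5 s of the 72 s allowed. No verdict was reported.

- **Stapler:** I took the right-most one and slid it nose first into the bottom tier, until the force rose with no further movement. In the last top picture its hinge end is at row 495, against a predicted 496 for home. It stands straight and upright.
- **Tape dispenser:** I set it on the upper floor under the top board and pushed it back with the fingertips until it met the back panel. Its tail is at row 325, where home was predicted, and it is straight and near mid-width.
- **Bystanders:** the bell, mug and tape roll show within a few pixels of where they started. The gripper was clear of everything when I handed in.

Some things did not go to plan or did not agree:

- **Stapler pressed on the floor:** while sliding it in I pressed it down too hard, with about 34 N down and 25 N along. I eased off and carried on.
- **Tilted push:** my first attempt to push the dispenser, tilted about 28°, ran into a joint 3 range limit before touching anything. I redid it at 10°.
- **Camera disagreement:** the side and top cameras differed by 4 to 10 mm on absolute positions, so I relied on contact forces and the top view for the final seating. In the last side picture the gripper hides the dispenser. An earlier side picture shows it upright.

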